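# Fetch the jar from the back row of the service crate

## Task

Let down the drop front of the plywood service crate, lift out whichever container stands in front of the short screw-lid jar and stand it on the bench, then draw the short jar out from under the half roof and stand it gently on the floor of the steel tray, beside the bearing. Put the front container back upright in the front of its lane and shut the drop front fully again. Tip nothing over, and leave the open tin, the bearing and the tape roll where they are.

Things in the scene. Friction and masses are not known exactly. Their poses are not given: they have to be found in the camera images.
- crate: Fixed plywood crate, 194 deep (x) x 304 wide (y) x 210 high mm, carry handle on top to 249. Origin: centre of its underside on the bench; x points from its open front to its back, y to its left. Floor 26 above the origin. Front closed by the flap at x = -98. Rear wall's inner face x = +86; side walls' inner faces y = +/-142, 76 high, rising to the roof behind x = +20
- lane_left (a point): Middle of the left lane, on the crate's floor, at the crate's x = 0, y = +70 mm. A divider 6 thick and 30 high above the floor runs along y = 0. In each lane one container stands in front (about x = -46) and one behind it (about x = +42)
- lane_right (a point): Middle of the right lane, on the crate's floor, at the crate's x = 0, y = -70 mm; as the left lane
- roof_edge (a point): Middle of the front lower edge of the half roof, at the crate's x = +13, z = 200 mm. The roof (10 thick, full width) runs from here back to the rear wall, over the back row only, which must therefore be reached at a slant from the front; the front row is open above
- flap (a joint): Drop front: plywood board 304 wide, 60 high, 8 thick, hinged at its lower edge, with a pull tab at the middle of its upper edge. 0 rad = upright, shut; 1.57 rad = let down, lying level towards the robot 22 mm above the bench. The hinge is stiff and stays where it is left; about 2 to 4 N at the tab moves it. It starts shut or a little ajar
- flap_hinge (a point): Middle of the flap's hinge axis, on the crate at x = -98, z = 22 mm; the axis runs along the crate's y
- flap_tab (a point): Centre of the flap's pull tab, 40 wide (along the crate's y), 10 thick, standing 30 above the board's upper edge; 77 mm from the hinge axis and 4 mm inward of it (towards the crate when shut, upward when let down). Its z axis points from the hinge to the tab's end
- short_jar: The wanted thing: short round screw-lid glass jar, 62 diameter x 93 high mm, 0.33 kg. Origin: centre of its underside, z up. Stands in the back row of either lane
- spray_can: Aerosol can, 52 diameter x 201 high mm (a plain cylinder, cap included), 0.32 kg, origin centre of its underside, z up. Stands in the front row of either lane
- tall_jar: Tall round screw-lid glass jar, 67 diameter x 127 high mm, 0.33 kg, origin centre of its underside, z up. Stands in the front row of the other lane
- open_tin: Open tin, 75 diameter x 94 high mm, origin centre of its underside. Stands in the back row of the lane without the short jar; stays there
- tray: Fixed shallow steel tray, 200 (x) x 140 (y) x 25 high mm, walls 3 thick, floor 3 thick; origin centre of its underside on the bench, axes along its sides. On the other side of the bench from the crate. The bearing lies in its back half (+x); the front half, round x = -45, is free
- bearing: Ball bearing lying flat in the tray, 72 diameter x 17 high mm, origin centre of its underside; bystander
- tape_roll: Roll of tape lying flat on the bench in front of the tray, 102 diameter x 24 high mm, origin centre of its underside; bystander. The rest of the bench in front of and beside crate and tray (0.37 m to either side of the robot) is free
There are look-alikes about, which are no part of the job. Leave any blue or red look-alike of the short_jar alone.

How it is judged (in metres and radians):
On the way, in this order (a step that is already met when the one before it is completed fails the run):
1. the drop front is let down (beyond 1.2 rad) (value of joint flap above 1.2 rad), for 0.2 s.
2. a front-row container stands upright on the bench, clear of the crate and released (((horizontal distance between spray_can and crate above 0.19 m and height (world z) of spray_can below 0.012 m and angle between spray_can's own z axis and vertical below 0.1 rad and linear speed of spray_can below 0.03 m/s and contact force between the fingers and spray_can below 0.3 N) or (horizontal distance between tall_jar and crate above 0.19 m and height (world z) of tall_jar below 0.012 m and angle between tall_jar's own z axis and vertical below 0.1 rad and linear speed of tall_jar below 0.03 m/s and contact force between the fingers and tall_jar below 0.3 N))), for 0.2 s.
3. the short jar stands upright on the tray's floor, released (x of short_jar in the frame of tray between -0.07 and 0.07 m and y of short_jar in the frame of tray between -0.04 and 0.04 m and z of short_jar in the frame of tray below 0.01 m and angle between short_jar's own z axis and vertical below 0.1 rad and linear speed of short_jar below 0.03 m/s and contact force between the fingers and short_jar below 0.3 N), for 0.2 s.
4. both front-row containers stand upright in the front of the crate's lanes, released ((y of spray_can in the frame of crate between 0.03 and 0.112 m or y of spray_can in the frame of crate between -0.112 and -0.03 m) and x of spray_can in the frame of crate between -0.082 and 0 m and z of spray_can in the frame of crate between 0.02 and 0.034 m and angle between each of spray_can, tall_jar's own z axis and vertical below 0.1 rad and linear speed of each of spray_can, tall_jar below 0.03 m/s and contact force between the fingers and spray_can below 0.3 N and (y of tall_jar in the frame of crate between 0.03 and 0.112 m or y of tall_jar in the frame of crate between -0.112 and -0.03 m) and x of tall_jar in the frame of crate between -0.082 and 0 m and z of tall_jar in the frame of crate between 0.02 and 0.034 m and contact force between the fingers and tall_jar below 0.3 N), for 0.2 s.
At the end, for the whole second after the job is handed in: The short jar stands upright (within 0.1 rad) on the floor of the tray; the aerosol can and the tall jar stand upright in the front half of the crate's two lanes and the open tin upright in the back row; the drop front is shut to within 0.08 rad; all released and at rest (all of step 3 and all of step 4 and (y of open_tin in the frame of crate between 0.03 and 0.112 m or y of open_tin in the frame of crate between -0.112 and -0.03 m) and x of open_tin in the frame of crate between 0 and 0.06 m and z of open_tin in the frame of crate between 0.02 and 0.034 m and angle between open_tin's own z axis and vertical below 0.1 rad and linear speed of open_tin below 0.03 m/s and contact force between the fingers and open_tin below 0.3 N and value of joint flap below 0.08 rad and velocity of joint flap below 0.1 rad/s); the robot touches nothing.
It fails at once if a container is tipped by more than 0.7 rad (angle between any of short_jar, spray_can, tall_jar, open_tin's own z axis and vertical above 0.7 rad).
It fails at once if the open tin is shifted by more than 25 mm (distance of open_tin from where it was at the start of the episode above 0.025 m).
It fails at once if the bearing or the tape roll is shifted by more than 25 mm (distance of any of bearing, tape_roll from where it was at the start of the episode above 0.025 m).
It fails at once if the short jar strikes the tray with more than 80 N (contact force between short_jar and tray above 80 N).
It also fails if it takes over 72 s, if anything falls off the work surface, if the arm or the gripper's body presses on something with over 40 N, if the wrist force passes 120 N, or if a joint passes its speed limit or range.

## Robot

A 6-joint arm with a two-finger parallel gripper is mounted at the origin on a cart in front of the work surface, level with it; the furniture and walls round the work are solid. World frame = base frame: x ahead of the robot, y to its left, z up, the work surface at z = 0. Lengths are in mm, angles in rad, forces in N, time in s.
With the tool pointing down it reaches from about 350 to 875 mm from the base axis. Payload 4.2 kg.
Tool frame: the origin (TCP) lies on the front face of the gripper's body, between the roots of the fingers; the fingertips stand 70 mm ahead of it and the grasp point (between the pads) lies 51 mm ahead of it (manip.finger_overhang is the distance from the TCP to the fingertips, in mm); z points along the fingers, y is the line along which they close (so a half turn about z gives the same grasp; the last joint's range is limited). The gripper opens to 87 mm and grips with 3 to 60 N. Pads are 19 mm wide; open, the fingers measure 117 mm over their backs; the gripper's body (75 mm by 190 mm) begins 51 mm behind the grasp point.
Start: joints at [-0.883, 0.385, 0.008, 0, -1.194, -0.259], TCP at [259.875, -568.388, 292.25] pointing down, gripper open.
Joint ranges: [-3.14, 3.14], [-1.21, 2.06], [-1.07, 1.41], [-3.16, 2.05], [-2.99, -0.16], [-3.1, 3.1]. Speed limits (rad/s): [2.79, 2.79, 3.14, 3.14, 3.14, 3.14].

## Interface

Orientations are given as a rotation vector (axis times angle).
In Python, from station import telemetry, camera, calibration, manip gives the robot as it stands.
- The arm moves only by the tool send_rows, never from a script. Its argument "deltas" is a list of rows, each a list of 7 numbers: the shift along the tool's x, y, z in mm, then the turn, a rotation vector about the tool's x, y, z in degrees, then the closure, from 0 (fully open) to 1 (shut). In form: [[dx, dy, dz, rx, ry, rz, claw], ...]. A call has 1 to 10 rows; each row is the pose to reach, as a shift and turn from the pose commanded when the call began, along the tool's axes at that moment; what a row does not reach only later rows make up. A row lasts 1/8 s, in which the tool goes at most 62.5 mm and 10.7 degrees, less where a joint would pass 70% of its speed; a pose out of reach is approached as far as the arm can. A call with a gripper value outside its range is refused whole. The fingers move at their own pace and stop on an object; "grip_force" is the grip in N (left out, the last holds). Time passes only in rows, so rows that repeat a pose let the fingers close. It gives the time, the measured TCP pose, the force, the opening and the grip force at its end, in the units of the state.
- telemetry.read_state(): the state, without advancing time (a new reading comes with each control period).
- camera(name): name is "scene" or "top"; returns the picture (420x560x3 uint8, red, green, blue); there is no depth.
- calibration(name): a dict with "vertical_fov" (degrees; the focal length in pixels is half the picture's height over the tangent of half this angle, whatever the lens; pixels are square), "cx", "cy" (the principal point, pixels), "extrinsics" (4x4, takes a point from camera to world coordinates). Camera axes: x right, y down, z forward; pixel columns grow to the right and rows downward; lengths in mm; the calibration is good to about 2 mm. A picture is of the moment at which its call begins. calibration takes no time and is no camera call.
- manip.close_job(): hands the job in; it is judged then, once.
The state is a dict: "t": time; "joint_pos": joint angles; "dq": joint speeds; "effort": joint torques, N m; "ee_pos": TCP position; "eef_rot": TCP orientation; "wrist_force": force on the tool from outside, world axes, zero at the start; "ft_torque": the same for the moment, N m; "grip_width": opening from 0.0 (shut) to 1.0 (fully open); "grasp_force": force on a finger pad.
Only numpy, scipy, OpenCV 4.12 (cv2) and the standard library are available. Lean on these libraries where they do the work, as an engineer would, in place of code of your own. Each camera call takes 0.05 s, during which the arm holds its last target. There are 200 camera calls.

## Working session

There is one attempt and no reset: what is moved stays moved. The work goes in short steps, Python scripts to look and compute and a tool call to move; the robot and the scene stay as the last step left them, time stands still between calls to the robot, and variables do not carry over. Pictures are saved under pics/ and viewed, at most 10 in all, crops included, and the job is handed in when it is done.

Besides the shell and the picture viewer there is one more tool, called after "Emit:" by a JSON object that holds its "fn" and its "kwargs", one argument or row to a line. send_rows: Moves the arm, as the interface text tells. Its arguments: {"type":"object","properties":{"deltas":{"type":"array","items":{"type":"array","items":{"type":"number"}}},"grip_force":{"type":"number"}},"required":["deltas"]}

```bash
ls; mkdir -p pics; python3 - <<'E'
from station import telemetry, camera, calibration, manip
import cv2, numpy as np
for n in ("scene","top"):
    cv2.imwrite(f"pics/{n}0.png",camera(n)[:,:,::-1]); c=calibration(n); print(n,c["vertical_fov"],c["cx"],c["cy"]); print(np.round(c["extrinsics"],3).tolist(), [k for k in c])
print(telemetry.read_state())
E
```

```text
pics
scene 54.280659611974656 276.2031237899383 211.50053284115904
[[-0.764, -0.304, 0.569, -106.067], [-0.645, 0.36, -0.674, 694.478], [-0.0, -0.882, -0.471, 626.955], [0.0, 0.0, 0.0, 1.0]] ['vertical_fov', 'cx', 'cy', 'extrinsics']
top 45.36874900327628 271.8942398961107 217.17743073802308
[[0.007, -0.986, 0.165, 301.694], [-1.0, -0.003, 0.026, -21.243], [-0.025, -0.165, -0.986, 1465.722], [0.0, 0.0, 0.0, 1.0]] ['vertical_fov', 'cx', 'cy', 'extrinsics']
{'t': 0.1, 'joint_pos': array([-8.83392472e-01,  3.85463763e-01,  6.76380240e-03, -4.54848323e-04,
       -1.19398570e+00, -2.58615459e-01]), 'dq': array([-2.43912169e-03, -1.79460329e-03,  2.17923230e-03,  8.95685358e-05,
        1.96894883e-03, -2.88900407e-04]), 'effort': array([-7.03397200e-04, -3.91688490e+01,  1.87935179e+01,  4.23192322e+00,
        1.34807764e-02, -8.59063971e-05]), 'ee_pos': array([ 259.72221165, -568.03700446,  291.27601609]), 'eef_rot': array([ 6.68030429e-01, -3.06924877e+00, -2.94398527e-03]), 'wrist_force': array([-0.32412834,  0.0400109 , -0.75955253]), 'ft_torque': array([-0.00078666, -0.08475296,  0.00436534]), 'grasp_force': 0.0, 'grip_width': 1.0012393426409205}
```

View pics/scene0.png

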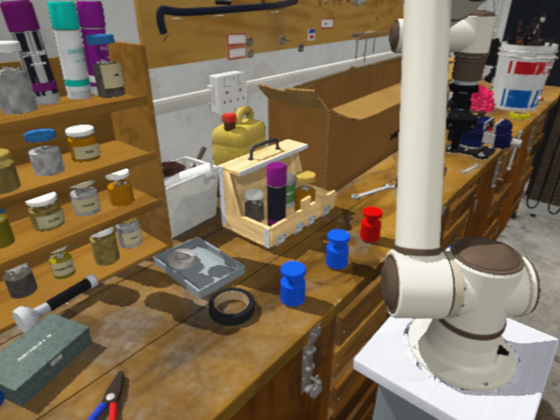

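View pics/top0.png

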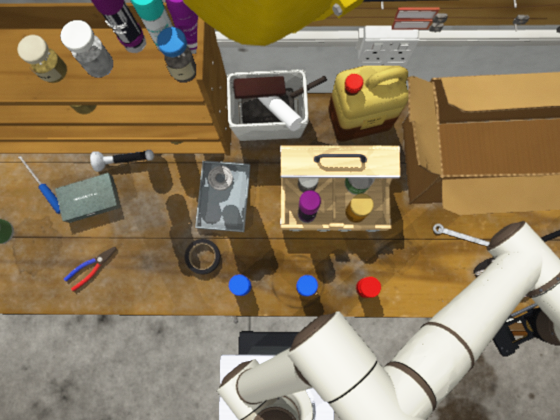

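The scene view shows the crate at about (280,195), the tray at (200,265) and the tape at (230,305). Blue look-alikes stand at (293,285) and (338,250), and a red one at (371,225). In the top view the purple-capped can is front left (310,203) with a grey lid behind it (308,183). The tall jar is front right (360,207) with a green thing behind it (357,185). I'll enlarge these to tell the tin from the short jar.

```bash
cat > h.py <<'E'
from station import telemetry, camera, calibration, manip
import cv2, numpy as np
from scipy.spatial.transform import Rotation as R
def ray(n,u,v):
    c=calibration(n);f=210/np.tan(np.radians(c["vertical_fov"])/2);E=np.array(c["extrinsics"])
    return E[:3,3],E[:3,:3]@np.array([(u-c["cx"])/f,(v-c["cy"])/f,1])
def plane(n,u,v,z):
    o,d=ray(n,u,v);return o+d*(z-o[2])/d[2]
def proj(n,p):
    c=calibration(n);f=210/np.tan(np.radians(c["vertical_fov"])/2);E=np.array(c["extrinsics"])
    q=E[:3,:3].T@(np.array(p)-E[:3,3]);return np.array([c["cx"]+f*q[0]/q[2],c["cy"]+f*q[1]/q[2]])
def tri(a,b):
    (o1,d1),(o2,d2)=ray("scene",*a),ray("top",*b)
    s=np.linalg.lstsq(np.c_[d1,-d2],o2-o1,rcond=None)[0]
    p,q=o1+d1*s[0],o2+d2*s[1];return (p+q)/2,np.linalg.norm(p-q)
E
python3 - <<'E'
import cv2,numpy as np
s=cv2.imread("pics/scene0.png");t=cv2.imread("pics/top0.png")
a=cv2.resize(s[130:260,210:345],None,fx=3.0,fy=3.0,interpolation=cv2.INTER_CUBIC)  #405x390
b=cv2.resize(t[130:260,270:402],None,fx=3.0,fy=3.0,interpolation=cv2.INTER_CUBIC)
cv2.imwrite("pics/crop1.png",np.hstack([a,b])[:, :800])
E
```

```text
(no output)
```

View pics/crop1.png

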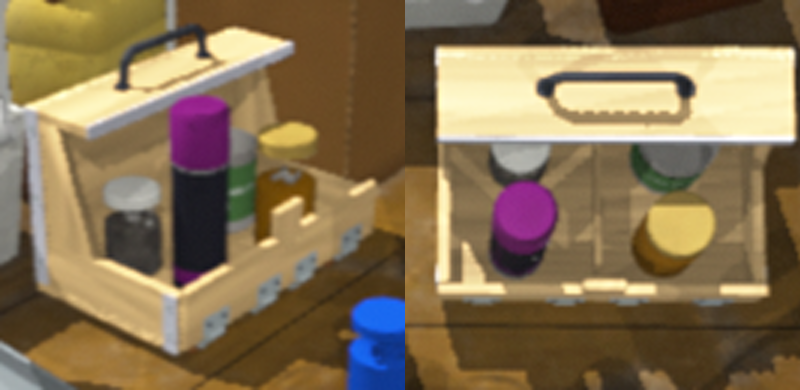

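The short jar is the grey-lidded clear glass jar in the left lane, behind the purple-capped spray can: (253,205) in scene and (308,183) in top. The green, ribbed open cylinder behind the tall amber jar on the right is the open tin. The blue and red jars on the bench are look-alikes. So the front container to lift out is the spray can. Next I'll measure.

```bash
python3 - <<'E'
from h import *
np.set_printoptions(precision=1,suppress=True)
t=cv2.imread("pics/top0.png");s=cv2.imread("pics/scene0.png")
hs=cv2.cvtColor(t,cv2.COLOR_BGR2HSV);hss=cv2.cvtColor(s,cv2.COLOR_BGR2HSV)
def blobs(h,lo,hi,box,m=30):
    x0,y0,x1,y1=box;k=cv2.inRange(h,lo,hi)[y0:y1,x0:x1]
    n,l,st,c=cv2.connectedComponentsWithStats(k)
    return [(c[i]+[x0,y0],st[i]) for i in range(1,n) if st[i][4]>=m]
# roof corners
cor=dict(FL=(280.7,176.5),FR=(399.8,176),BL=(280.7,145.8),BR=(399.8,145.3))
for k,v in cor.items(): print("roof",k,plane("top",*v,210))
# wooden mask of the roof for corners
k=cv2.inRange(hs,(10,30,190),(35,150,255))[135:240,270:410]
k=cv2.morphologyEx(k,cv2.MORPH_OPEN,np.ones((5,5)))
c=max(cv2.findContours(k,0,2)[0],key=cv2.contourArea);r=cv2.minAreaRect(c);print("roof rect",[plane("top",*(p+[270,135]),210) for p in cv2.boxPoints(r)])
print("tab tri",tri((306,198),(336.5,225)), "tab@99",plane("top",336.5,225.5,110))
for nm,h,b in(("top",hs,(290,180,330,240)),("scene",hss,(255,150,300,235))):
    for c,st in blobs(h,(140,100,60),(165,255,255),b,20): print(nm,"purple",c,st)
for nm,h in(("top",hs),("scene",hss)):
    for c,st in blobs(h,(110,180,80),(125,255,255),(200,200,400,310)): print(nm,"blue",c,st,plane(nm,*c,60))
    for c,st in blobs(h,(0,180,80),(5,255,255),(330,200,400,300)): print(nm,"red",c,st,plane(nm,*c,60))
E
python3 - <<'E'
import cv2
t=cv2.imread("pics/top0.png")
b=cv2.resize(t[150:290,175:330],None,fx=4,fy=4,interpolation=cv2.INTER_CUBIC)
cv2.imwrite("pics/crop2.png",b)
E
```

```text
roof FL [617.5 -10.4 210. ]
roof FR [ 619.1 -314.5  210. ]
roof BL [699.4 -10.  210. ]
roof BR [ 700.6 -317.3  210. ]
roof rect [array([698.9, -10.8, 210. ]), array([ 698.7, -315.2,  210. ]), array([ 624.4, -312.6,  210. ]), array([624.1, -11.2, 210. ])]
tab tri (array([ 506.6, -162.4,  109.8]), np.float64(1.4194144400045283)) tab@99 [ 505.8 -161.9  110. ]
top purple [309.3 201.8] [  9  10  22  25 427]
scene purple [275.9 173.8] [ 11  12  20  25 449]
scene purple [271.2 221.4] [13 69  9  6 28]
top blue [241.7 285.2] [ 29  75  22  20 110] [344.8  97.8  60. ]
top blue [306.3 286.7] [97 76 20 20 77] [341.6 -81.3  60. ]
top red [368.2 287. ] [ 26  77  25  21 411] [ 341.9 -252.1   60. ]
scene blue [337.2 252.1] [126  29  23  40 582] [325.3 -50.8  60. ]
scene blue [292.6 287.9] [ 80  62  25  44 703] [323.4 130.2  60. ]
scene red [370.5 224.1] [ 30   7  23  35 625] [ 330.2 -228.5   60. ]
```

View pics/crop2.png

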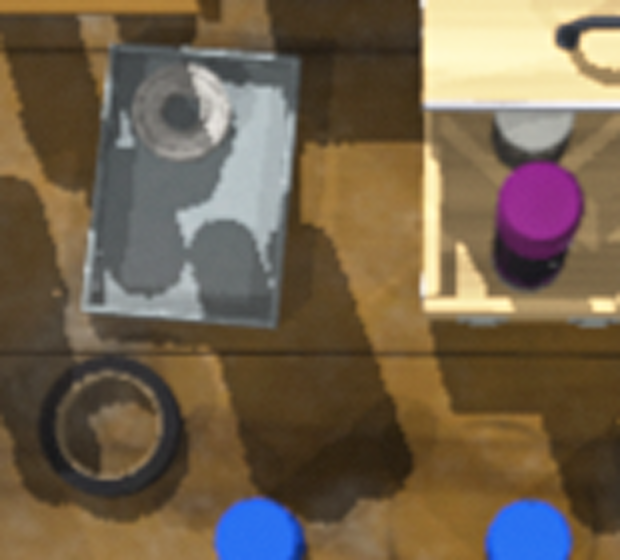

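Crop 2 shows the tray corners at top-image (203,162), (249.5,164.5), (244,231) and (195.5,228). The bearing is at (220.5,177.5), the tape at (203,256), and the can's cap centre at (310,201). The crate origin is about (602,-162) with yaw near 0. From the roof edge and tab height, the tab is at about (508,-162,100). Next I'll write the move helper and plan the approach to the tab.

```bash
cat >> h.py <<'E'
np.set_printoptions(precision=1,suppress=True)
def tool(a,yaw=0):
    "slant a deg from straight down, pointing forward at yaw deg"
    a,y=np.radians([a,yaw]);Y=np.array([-np.sin(y),np.cos(y),0]);Z=np.array([np.sin(a)*np.cos(y),np.sin(a)*np.sin(y),-np.cos(a)])
    return np.c_[np.cross(Y,Z),Y,Z]
def rows(targets,ahead=51):
    "targets: (point ahead mm in front of TCP, slant, yaw) -> row numbers from the pose now"
    s=telemetry.read_state();R0=R.from_rotvec(s["eef_rot"]).as_matrix();p0=s["ee_pos"]
    for p,a,y in targets:
        T=tool(a,y);tcp=np.array(p)-ahead*T[:,2]
        d=R0.T@(tcp-p0);r=np.degrees(R.from_matrix(R0.T@T).as_rotvec())
        print(np.round(d,0).tolist(),np.round(r,1).tolist(),"tcp",tcp)
def now():
    s=telemetry.read_state();open("log.txt","a").write(repr((s["joint_pos"].tolist(),s["ee_pos"].tolist(),s["eef_rot"].tolist()))+"\n")
    print("t",s["t"],"q",np.round(s["joint_pos"],2),"ee",s["ee_pos"],"F",s["wrist_force"],"w",s["grip_width"],"g",s["grasp_force"])
    T=R.from_rotvec(s["eef_rot"]).as_matrix();print("Ztool",np.round(T[:,2],3),"Y",np.round(T[:,1],3),"grasp pt",s["ee_pos"]+51*T[:,2])
E
python3 - <<'E'
from h import *
c=[plane("top",u,v,25) for u,v in((203.25,161.75),(249.5,164.5),(243.75,231.25),(195.5,228))]
print("tray",*c,"centre",np.mean(c,0),"yaw",np.degrees(np.arctan2((c[0]-c[3])[1],(c[0]-c[3])[0])),np.degrees(np.arctan2((c[1]-c[2])[1],(c[1]-c[2])[0])))
print("bearing",plane("top",220.5,177.5,17),"tape",plane("top",202.75,256.25,24))
print("can top",plane("top",310,200.75,227),"jar lid",plane("scene",254.3,193.3,119),"tall",plane("top",361.7,205.3,153))
print("wall corner",tri((266.7,227.3),(281.2,227)))
for y in (-10,-314): print("flap top edge proj @z82 x500",proj("top",(500,y,82)),proj("scene",(500,y,82)))
now(); rows([((508,-162,130),35,0),((508,-162,106),35,0)],ahead=60)
E
```

```text
tray [708.9 221.6  25. ] [700.5  83.8  25. ] [500.8  97.6  25. ] [509.8 238.3  25. ] centre [605.  160.3  25. ] yaw -4.788133451492128 -3.943245955536453
bearing [662.8 170.1  17. ] tape [427.7 214.8  24. ]
can top [550.8 -84.4 227. ] jar lid [626.7 -76.4 119. ] tall [ 553.7 -224.8  153. ]
wall corner (array([510.8,  -7.4,  79.6]), np.float64(12.868692172868206))
flap top edge proj @z82 x500 [280.7 228.9] [272.9 227.8]
flap top edge proj @z82 x500 [390.6 229.3] [336.1 190.2]
t 0.1 q [-0.9  0.4  0.  -0.  -1.2 -0.3] ee [ 259.7 -568.   291.3] F [-0.3  0.  -0.8] w 1.0012393426409205 g 0.0
Ztool [-0.  0. -1.] Y [-0.4  0.9  0. ] grasp pt [ 259.7 -567.9  240.3]
[-363.0, 280.0, 113.0] [7.6, -34.5, 23.8] tcp [ 473.6 -162.   179.1]
[-363.0, 280.0, 137.0] [7.6, -34.5, 23.8] tcp [ 473.6 -162.   155.1]
```

The tray centre is about (605,160) with yaw about -4.4°, and the bearing is in its back half, as described. Moving above the tab now.

Emit:
{"fn": "send_rows", "kwargs": {
  "deltas": [
    [-363,280,113,7.6,-34.5,23.8,0.4],
    [-363,280,113,7.6,-34.5,23.8,0.4],
    [-363,280,113,7.6,-34.5,23.8,0.4],
    [-363,280,113,7.6,-34.5,23.8,0.4],
    [-363,280,113,7.6,-34.5,23.8,0.4],
    [-363,280,113,7.6,-34.5,23.8,0.4],
    [-363,280,113,7.6,-34.5,23.8,0.4],
    [-363,280,113,7.6,-34.5,23.8,0.4],
    [-363,280,113,7.6,-34.5,23.8,0.4],
    [-363,280,113,7.6,-34.5,23.8,0.4]
  ]
}}

```text
t: 1.35
ee_pos: [473.5, -170.4, 181.0]
eef_rot: [-0.006, 2.531, 0.018]
wrist_force: [-0.2, 0.2, 0.5]
grip_width: 0.6
grasp_force: 0.0
```

```bash
python3 - <<'E'
from h import *
now(); rows([((508,-162,130),35,0),((507,-162,101),35,0)],ahead=62)
a=camera("scene");b=camera("top")
cv2.imwrite("pics/s1.png",np.hstack([cv2.resize(a[110:240,210:345],None,fx=2.9,fy=2.9),cv2.resize(b[130:260,270:402],None,fx=2.9,fy=2.9)])[:,:,::-1])
E
```

```text
t 1.35 q [-0.1  0.2 -0.6 -0.3 -0.2 -1.2] ee [ 473.5 -170.4  181. ] F [-0.2  0.2  0.5] w 0.6001538586726017 g 0.0
Ztool [ 0.6  0.  -0.8] Y [-0.  1.  0.] grasp pt [ 502.7 -169.6  139.2]
[1.0, 8.0, -0.0] [0.8, -0.0, 0.0] tcp [ 472.4 -162.   180.8]
[18.0, 8.0, 23.0] [0.8, -0.0, 0.0] tcp [ 471.4 -162.   151.8]
```

View pics/s1.png

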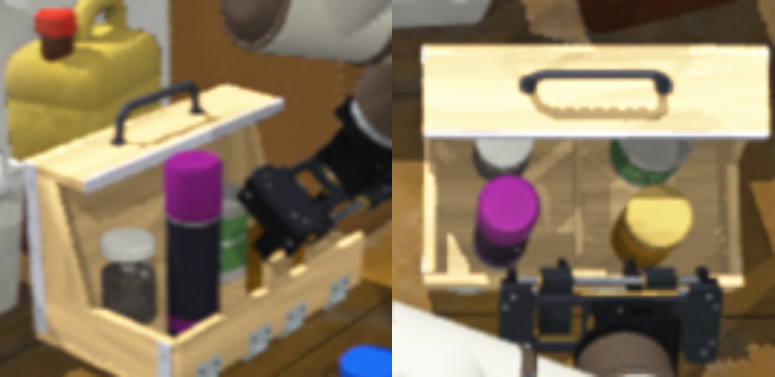

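The gripper is centred over the tab with the can clear on its left. Joint 5 is close to its limit at 35° slant, so I'll use 30° for the tab.

```bash
python3 - <<'E'
from h import *
print(np.round(telemetry.read_state()["joint_pos"],3))
rows([((507,-162,128),30,0),((507,-162,101),30,0)],ahead=61)
E
```

```text
[-0.1  0.2 -0.6 -0.3 -0.2 -1.2]
[-2.0, 9.0, 2.0] [0.8, 5.0, -0.0] tcp [ 476.5 -162.   180.8]
[13.0, 9.0, 24.0] [0.8, 5.0, -0.0] tcp [ 476.5 -162.   153.8]
```

Emit:
{"fn": "send_rows", "kwargs": {
  "deltas": [
    [-2,9,2,0.8,5,0,0.4],
    [-2,9,2,0.8,5,0,0.4],
    [5,9,12,0.8,5,0,0.4],
    [13,9,24,0.8,5,0,0.4],
    [13,9,24,0.8,5,0,0.4],
    [13,9,24,0.8,5,0,1],
    [13,9,24,0.8,5,0,1],
    [13,9,24,0.8,5,0,1]
  ],
  "grip_force": 15
}}

```text
t: 2.45
ee_pos: [477.2, -164.0, 157.4]
eef_rot: [-0.009, 2.623, 0.022]
wrist_force: [-1.1, 17.6, 3.0]
grip_width: 0.458
grasp_force: 15.0
```

```bash
python3 - <<'E'
from h import *
np.set_printoptions(precision=3,suppress=True)
now()
np.set_printoptions(precision=1,suppress=True)
import numpy as np
H=np.array([506.,-162,22]);H[0]=telemetry.read_state()["ee_pos"][0]+61*np.sin(np.radians(30))-4
tg=[]
for th,sl in((15,27),(30,23),(45,18),(60,12),(75,6),(90,0)):
    t=np.radians(th);p=H+77*np.array([-np.sin(t),0,np.cos(t)])+4*np.array([np.cos(t),0,np.sin(t)]);tg.append((p,sl,0))
rows(tg,61)
E
```

```text
t 2.45 q [-0.03  0.22 -0.67 -0.2  -0.16 -1.34] ee [ 477.181 -164.017  157.359] F [-1.125 17.632  2.953] w 0.4582409546746229 g 14.999224618077278
Ztool [ 0.496  0.017 -0.868] Y [-0.01   1.     0.014] grasp pt [ 502.467 -163.148  113.077]
[18.0, 2.0, -4.0] [1.0, 2.7, 0.2] tcp [ 459.9 -162.   151.8]
[33.0, 2.0, -7.0] [1.0, 6.7, 0.2] tcp [ 444.8 -162.   146.8]
[48.0, 2.0, -4.0] [1.0, 11.7, 0.2] tcp [ 433.2 -162.   137.3]
[61.0, 2.0, 4.0] [0.9, 17.7, 0.3] tcp [ 426.3 -162.   123.6]
[71.0, 2.0, 18.0] [0.9, 23.7, 0.3] tcp [ 424.  -162.   106.5]
[79.0, 2.0, 36.0] [0.9, 29.7, 0.4] tcp [ 426.7 -162.    87. ]
```

Tab gripped: the width is 39.9 mm, as it should be. Lowering along the arc, shifting y by -2 to relieve the side load.

Emit:
{"fn": "send_rows", "kwargs": {
  "deltas": [
    [9,-1,-2,0,1,0,1],
    [18,-2,-4,0,2.7,0,1],
    [33,-2,-7,0,6.7,0,1],
    [48,-2,-4,0,11.7,0,1],
    [61,-2,4,0,17.7,0,1],
    [71,-2,18,0,23.7,0,1],
    [79,-2,36,0,29.7,0,1],
    [79,-2,36,0,29.7,0,1],
    [79,-2,36,0,29.7,0,1]
  ]
}}

```text
t: 3.58
ee_pos: [417.6, -164.0, 83.2]
eef_rot: [0.007, -3.122, -0.028]
wrist_force: [-11.0, 29.4, 0.0]
grip_width: 0.444
grasp_force: 15.2
```

```bash
python3 - <<'E'
from h import *
np.set_printoptions(precision=3,suppress=True)
now(); 
E
```

```text
t 3.575 q [-0.02  0.39 -0.64 -0.03 -0.56 -1.52] ee [ 417.649 -163.967   83.174] F [-11.029  29.368   0.02 ] w 0.4441414853757691 g 15.226195475479471
Ztool [-0.02   0.018 -1.   ] Y [-0.004  1.     0.018] grasp pt [ 416.65  -163.057   32.191]
```

The flap appears fully down. Releasing, rising, and taking a look.

Emit:
{"fn": "send_rows", "kwargs": {
  "deltas": [
    [0,4,0,0,0,0,0.2],
    [0,4,0,0,0,0,0.2],
    [0,4,0,0,0,0,0.2],
    [0,4,-50,0,0,0,0.2],
    [0,4,-110,0,0,0,0],
    [0,4,-170,0,0,0,0],
    [0,4,-230,0,0,0,0],
    [0,4,-230,0,0,0,0]
  ]
}}

```text
t: 4.58
ee_pos: [428.1, -167.6, 322.1]
eef_rot: [-0.011, 3.127, 0.015]
wrist_force: [0.3, 0.3, -1.0]
grip_width: 0.992
grasp_force: 0.0
```

```bash
python3 - <<'E'
from h import *
now(); a=camera("scene");b=camera("top")
cv2.imwrite("pics/s2.png",np.hstack([cv2.resize(a[130:270,200:340],None,fx=2.8,fy=2.8,interpolation=2),cv2.resize(b[140:280,270:410],None,fx=2.8,fy=2.8,interpolation=2)])[:,:,::-1])
cv2.imwrite("pics/s2full.png",a[:,:,::-1]);cv2.imwrite("pics/t2full.png",b[:,:,::-1])
rows([((551,-84,255),0,0),((551,-84,187),0,0)])
E
```

```text
t 4.575 q [-0.   0.1 -0.3 -0.  -1.2 -1.5] ee [ 428.1 -167.6  322.1] F [ 0.3  0.3 -1. ] w 0.9924343541220142 g 0.0
Ztool [ 0.  0. -1.] Y [-0.  1.  0.] grasp pt [ 428.9 -167.1  271.1]
[-126.0, 82.0, 12.0] [0.7, 0.2, 0.4] tcp [551. -84. 306.]
[-125.0, 81.0, 80.0] [0.7, 0.2, 0.4] tcp [551. -84. 238.]
```

View pics/s2.png

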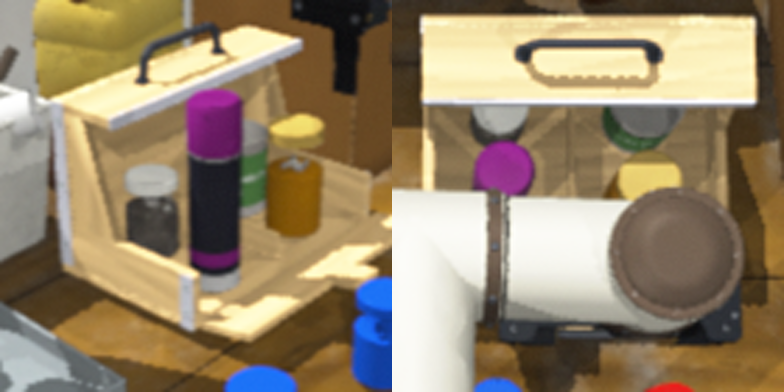

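The flap lies level, and the can, short jar, tin and tall jar are all upright. In scene the cap centre is at (276.8,165.7) and the jar lid at (253.9,193.6). I'll cross-check the can and jar positions.

```bash
python3 - <<'E'
from h import *
print("cap",tri((276.8,165.2),(310.4,200)),plane("scene",276.8,165.2,227),plane("top",310.4,200,227))
print("can foot", plane("scene",(215/2.8+200),(290/2.8+130),26))
print("lid",plane("scene",253.9,193.6,119),"lid edges l/r",plane("scene",200+127/2.8,130+180/2.8,119),plane("scene",200+177/2.8,130+182/2.8,119))
# top view: left/right limits of lid
print("lid top-view y", plane("top",270+(471-392)/2.8,140+110/2.8,119), plane("top",270+(527-392)/2.8,140+110/2.8,119))
print("jar foot front",plane("scene",200+152/2.8,130+256/2.8,26))
print("wall corner top",tri((200+190/2.8,130+275/2.8),(281.2,227)))
E
```

```text
cap (array([552.7, -86.5, 221.3]), np.float64(2.7920456826109095)) [542.1 -76.  227. ] [552.7 -85.4 227. ]
can foot [532.7 -65.   26. ]
lid [626.2 -74.2 119. ] lid edges l/r [641.8 -55.1 119. ] [599.7 -84.5 119. ]
lid top-view y [632.6 -57.8 119. ] [ 632.6 -112.7  119. ]
jar foot front [628.9 -75.2  26. ]
wall corner top (array([509.8,  -8.4,  77. ]), np.float64(9.5291365938457))
```

Both views agree on a y of about -85 (the scene view has a consistent ~10 mm along-ray offset): can at (552,-85), jar at about (637,-84). Grasping the can from above.

Emit:
{"fn": "send_rows", "kwargs": {
  "deltas": [
    [-60,40,6,0.7,0.2,0.4,0],
    [-126,81,12,0.7,0.2,0.4,0],
    [-126,81,12,0.7,0.2,0.4,0],
    [-126,81,40,0.7,0.2,0.4,0],
    [-126,81,80,0.7,0.2,0.4,0],
    [-126,81,80,0.7,0.2,0.4,0],
    [-126,81,80,0.7,0.2,0.4,1],
    [-126,81,80,0.7,0.2,0.4,1],
    [-126,81,80,0.7,0.2,0.4,1],
    [-126,81,80,0.7,0.2,0.4,1]
  ],
  "grip_force": 20
}}

```text
t: 5.92
ee_pos: [551.8, -83.8, 238.2]
eef_rot: [0.001, -3.141, 0.001]
wrist_force: [-0.4, -1.7, -0.4]
grip_width: 0.631
grasp_force: 0.9
```

```bash
python3 - <<'E'
from h import *
now(); print(telemetry.read_state()["grip_width"]*87)
rows([((552,-86,197),0,0),((552,-86,300),0,0),((450,-350,300),0,0),((450,-350,164),0,0),((450,-350,161),0,0)])
E
```

```text
t 5.925 q [ 0.1  0.3 -0.2  0.  -1.  -1.7] ee [551.8 -83.8 238.2] F [-0.4 -1.7 -0.4] w 0.6314342484562308 g 0.8966252141544828
Ztool [-0. -0. -1.] Y [-0.  1. -0.] grasp pt [551.7 -83.8 187.2]
54.93477961569207
[-0.0, -2.0, -10.0] [-0.0, -0.0, 0.0] tcp [552. -86. 248.]
[-0.0, -2.0, -113.0] [-0.0, -0.0, 0.0] tcp [552. -86. 351.]
[102.0, -266.0, -113.0] [-0.0, -0.0, 0.0] tcp [ 450. -350.  351.]
[102.0, -266.0, 23.0] [-0.0, -0.0, 0.0] tcp [ 450. -350.  215.]
[102.0, -266.0, 26.0] [-0.0, -0.0, 0.0] tcp [ 450. -350.  212.]
```

Emit:
{"fn": "send_rows", "kwargs": {
  "deltas": [
    [0,0,0,0,0,0,1],
    [0,0,0,0,0,0,1],
    [0,0,-15,0,0,0,1],
    [0,0,-55,0,0,0,1],
    [0,0,-100,0,0,0,1],
    [0,0,-140,0,0,0,1],
    [10,-25,-140,0,0,0,1],
    [28,-70,-140,0,0,0,1],
    [46,-120,-140,0,0,0,1],
    [65,-170,-140,0,0,0,1]
  ],
  "grip_force": 30
}}

```text
t: 7.18
ee_pos: [485.9, -254.6, 377.3]
eef_rot: [0.002, -3.138, -0.001]
wrist_force: [0.8, -0.3, -3.7]
grip_width: 0.592
grasp_force: 30.0
```

```bash
python3 - <<'E'
from h import *
now(); print(telemetry.read_state()["grip_width"]*87)
rows([((450,-350,300),0,0),((450,-350,164),0,0),((450,-350,161),0,0)])
E
```

```text
t 7.175 q [-0.2  0.2 -0.   0.  -1.3 -1.4] ee [ 485.9 -254.6  377.3] F [ 0.8 -0.3 -3.7] w 0.5920014453858657 g 29.99721820349805
Ztool [-0.  0. -1.] Y [-0.  1.  0.] grasp pt [ 485.8 -254.5  326.3]
51.50412574857032
[36.0, -95.0, 26.0] [0.0, -0.2, 0.1] tcp [ 450. -350.  351.]
[35.0, -95.0, 162.0] [0.0, -0.2, 0.1] tcp [ 450. -350.  215.]
[35.0, -95.0, 165.0] [0.0, -0.2, 0.1] tcp [ 450. -350.  212.]
```

Emit:
{"fn": "send_rows", "kwargs": {
  "deltas": [
    [18,-50,0,0,0,0,1],
    [35,-95,30,0,0,0,1],
    [35,-95,75,0,0,0,1],
    [35,-95,120,0,0,0,1],
    [35,-95,150,0,0,0,1],
    [35,-95,160,0,0,0,1],
    [35,-95,163,0,0,0,1],
    [35,-95,165,0,0,0,1],
    [35,-95,165,0,0,0,1]
  ]
}}

```text
t: 8.3
ee_pos: [452.2, -349.0, 213.9]
eef_rot: [0.002, -3.141, 0.002]
wrist_force: [-0.0, -0.3, -3.8]
grip_width: 0.598
grasp_force: 30.0
```

Emit:
{"fn": "send_rows", "kwargs": {
  "deltas": [
    [0,0,0,0,0,0,0.2],
    [0,0,0,0,0,0,0],
    [0,0,0,0,0,0,0],
    [0,0,0,0,0,0,0],
    [0,0,-30,0,0,0,0],
    [0,0,-70,0,0,0,0],
    [0,0,-110,0,0,0,0],
    [0,0,-110,0,0,0,0]
  ]
}}

```text
t: 9.3
ee_pos: [453.2, -349.6, 327.0]
eef_rot: [-0.002, 3.136, -0.008]
wrist_force: [0.5, 0.3, -0.6]
grip_width: 0.999
grasp_force: 0.0
```

```bash
python3 - <<'E'
from h import *
now(); a=camera("scene");b=camera("top")
cv2.imwrite("pics/s3.png",np.hstack([cv2.resize(a[130:280,200:420],None,fx=2,fy=2,interpolation=2),cv2.resize(b[140:290,270:450],None,fx=2,fy=2,interpolation=2)])[:,:,::-1])
cv2.imwrite("pics/s3full.png",a[:,:,::-1]);cv2.imwrite("pics/t3full.png",b[:,:,::-1])
E
cat log.txt | wc -l
```

```text
t 9.3 q [-0.4  0.3 -0.1  0.  -1.2 -1.2] ee [ 453.2 -349.6  327. ] F [ 0.5  0.3 -0.6] w 0.9986587441266355 g 0.0
Ztool [ 0. -0. -1.] Y [-0.  1. -0.] grasp pt [ 453.5 -349.8  276. ]
8
```

View pics/s3.png

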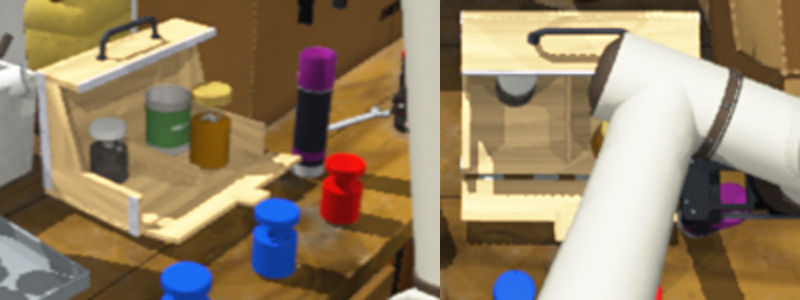

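The can stands upright on the bench at (450,-350). Next I'll measure the jar and fit the arm's kinematics, because the slanted reach is near the joint 5 limit.

```bash
cat > kin.py <<'E'
from h import *
from scipy.optimize import least_squares
D=[eval(l) for l in open("log.txt")]
Q=np.array([d[0] for d in D]);P=np.array([d[1] for d in D]);O=R.from_rotvec([d[2] for d in D])
def rot(q):
    e=lambda a,x:R.from_euler(a,x)
    F=e("z",q[0])*e("y",q[1]-q[2])
    return F,F*e("x",q[3])*e("y",-q[4])*e("x",q[5])
W=[rot(q)[1] for q in Q]
C=(R.concatenate(W).inv()*O).mean()
def fk(q,k):
    a1,d1,L1,a2,L2,d6=k;F,Wr=rot(q);S=R.from_euler("z",q[0])*R.from_euler("y",q[1])
    return R.from_euler("z",q[0]).apply([a1,0,d1])+S.apply([0,0,L1])+F.apply([L2,0,a2])+Wr.apply([d6,0,0]),Wr*C
res=least_squares(lambda k:(np.array([fk(q,k)[0] for q in Q])-P).ravel()*1.0,[0,300,350,0,400,200])
K=res.x
lo=np.array([-3.14,-1.21,-1.07,-3.16,-2.99,-3.1]);hi=np.array([3.14,2.06,1.41,2.05,-0.16,3.1])
def ik(p,T,q0):
    T=R.from_matrix(T)
    def f(q):
        x,o=fk(q,K);return np.r_[x-p,200*(o.inv()*T).as_rotvec()]
    r=least_squares(f,np.clip(q0,lo+1e-3,hi-1e-3),bounds=(lo,hi));return r.x,np.linalg.norm(r.fun)
E
python3 - <<'E'
from kin import *
print("ori resid",[(o.inv()*(w*C)).magnitude() for o,w in zip(O,W)]);print("K",K,"resid",np.abs(res.fun).max())
q0=np.array(D[-1][0])
for nm,g in(("jar",(637,-84,95)),("tray",(560,162,72))):
  for a in (0,15,25,30,35,40,43,47,50):
    for y in (0,) if nm=="jar" else (0,16):
      T=tool(a,y);p=np.array(g)-51*T[:,2]
      out=[ik(p,T,s) for s in ([-.1,.4,-.4,0,-.5,-1.5],[-.1,.4,-.4,-3.1,-.3,1.6])]
      print(nm,a,y,*[(np.round(o[0],2).tolist(),round(o[1],2)) for o in out])
t=cv2.imread("pics/t3full.png");s=cv2.imread("pics/s3full.png")
for nm,im,b in(("top",t,(290,165,325,200)),("scene",s,(238,183,270,208))):
    x0,y0,x1,y1=b;h=cv2.cvtColor(im,cv2.COLOR_BGR2HSV)[y0:y1,x0:x1];m=((h[...,1]<45)&(h[...,2]>85)).astype(np.uint8)
    n,l,st,c=cv2.connectedComponentsWithStats(m);print(nm,[(st[i]+[x0,y0,0,0,0],c[i]+[x0,y0]) for i in range(1,n) if st[i][4]>25])
E
```

```text
ori resid [2.360419635196149, 0.1699018460649379, 0.20660484600106802, 0.2140420375253342, 0.20230399445473723, 0.5427214128163268, 0.1173800719372113, 0.48598641236064466]
K [-40.6 137.  601.1 -11.  459.2 226.6] resid 157.99632261926905
jar 0 0 ([-0.12, 0.55, -0.07, -0.04, -0.95, -1.4], np.float64(0.0)) ([-0.12, 0.55, -0.07, -0.04, -0.95, -1.4], np.float64(0.0))
jar 15 0 ([-0.14, 0.47, -0.24, 0.01, -0.6, -1.44], np.float64(0.0)) ([-0.14, 0.47, -0.24, 0.01, -0.6, -1.44], np.float64(0.0))
jar 25 0 ([-0.15, 0.43, -0.36, 0.09, -0.35, -1.52], np.float64(0.0)) ([-0.14, 0.44, -0.55, -3.16, -0.16, 1.73], np.float64(65.01))
jar 30 0 ([-0.15, 0.42, -0.42, 0.21, -0.22, -1.64], np.float64(0.0)) ([-0.14, 0.44, -0.55, -3.16, -0.16, 1.74], np.float64(47.78))
jar 35 0 ([-0.17, 0.42, -0.45, 0.56, -0.16, -2.0], np.float64(8.47)) ([-0.14, 0.43, -0.55, -3.16, -0.16, 1.75], np.float64(30.95))
jar 40 0 ([-0.2, 0.42, -0.5, 1.64, -0.16, -3.1], np.float64(14.24)) ([-0.14, 0.43, -0.56, -3.16, -0.16, 1.75], np.float64(16.08))
jar 43 0 ([-0.2, 0.42, -0.5, 1.64, -0.16, -3.1], np.float64(20.23)) ([-0.14, 0.42, -
[... 2033 characters left out ...]
0)) ([0.3, 0.4, -0.7, -2.97, -0.28, 1.69], np.float64(0.0))
tray 47 0 ([0.44, 0.43, -0.7, -2.29, -0.47, 1.35], np.float64(0.0)) ([0.44, 0.43, -0.7, -2.29, -0.47, 1.35], np.float64(0.0))
tray 47 16 ([0.21, 0.38, -0.62, 1.75, -0.16, -3.1], np.float64(52.78)) ([0.3, 0.42, -0.73, -3.02, -0.4, 1.74], np.float64(0.0))
tray 50 0 ([0.45, 0.45, -0.73, -2.37, -0.54, 1.45], np.float64(0.0)) ([0.45, 0.45, -0.73, -2.37, -0.54, 1.45], np.float64(0.0))
tray 50 16 ([0.21, 0.37, -0.62, 1.75, -0.16, -3.1], np.float64(61.84)) ([0.3, 0.43, -0.76, -3.04, -0.49, 1.76], np.float64(0.0))
top [(array([290, 175,  35,  13, 264]), array([307.6, 179.5]))]
scene [(array([245, 189,  18,  15, 198]), array([253.6, 194.9]))]
```

```bash
python3 - <<'E'
s=open("kin.py").read()
s=s.replace('F=e("z",q[0])*e("y"','F=e("z",q[0]+B)*e("y"').replace('e("x",q[3])','e("x",-q[3])').replace('e("x",q[5])','e("x",-q[5])').replace('"z",q[0])','"z",q[0]+B)').replace("+BB","+B").replace("def rot","B=-0.259\ndef rot")
open("kin.py","w").write(s)
E
grep -n "+B" kin.py
cat > t.py <<'E'
from kin import *
print(len(Q),"ori resid",np.round([(o.inv()*(w*C)).magnitude() for o,w in zip(O,W)],4));print("K",K,"resid",np.abs(res.fun).max(),"rows",np.abs(res.fun.reshape(-1,3)).max(1))
for q,p in zip(Q,P): print(np.round(q,3),p,round(np.arctan2(p[1],p[0])-q[0],3))
E
python3 t.py
```

```text
8:    F=e("z",q[0]+B)*e("y",q[1]-q[2])
13:    a1,d1,L1,a2,L2,d6=k;F,Wr=rot(q);S=R.from_euler("z",q[0]+B)*R.from_euler("y",q[1])
14:    return R.from_euler("z",q[0]+B).apply([a1,0,d1])+S.apply([0,0,L1])+F.apply([L2,0,a2])+Wr.apply([d6,0,0]),Wr*C
8 ori resid [0.  0.1 0.1 0.  0.  0.  0.  0. ]
K [ 25.4  96.9 514.8  21.  425.1 143.9] resid 41.50540398113513 rows [ 2.7 16.2 26.9 41.5 39.5 17.4 18.  12. ]
[-0.9  0.4  0.  -0.  -1.2 -0.3] [ 259.7 -568.   291.3] -0.259
[-0.1  0.2 -0.6 -0.3 -0.2 -1.2] [ 473.5 -170.4  181. ] -0.278
[-0.   0.2 -0.7 -0.2 -0.2 -1.3] [ 477.2 -164.   157.4] -0.299
[-0.   0.4 -0.6 -0.  -0.6 -1.5] [ 417.6 -164.    83.2] -0.354
[-0.   0.1 -0.3 -0.  -1.2 -1.5] [ 428.1 -167.6  322.1] -0.35
[ 0.1  0.3 -0.2  0.  -1.  -1.7] [551.8 -83.8 238.2] -0.291
[-0.2  0.2 -0.   0.  -1.3 -1.4] [ 485.9 -254.6  377.3] -0.296
[-0.4  0.3 -0.1  0.  -1.2 -1.2] [ 453.2 -349.6  327. ] -0.284
```

```bash
sed -i 's/B=-0.259/B=0/; s/a1,d1,L1,a2,L2,d6=k/a1,d1,L1,a2,L2,d6,off=k/; s/\[a1,0,d1\]/[a1,off,d1]/; s/400,200\]/400,200,-160]/' kin.py; python3 t.py | head -3; cat > r.py <<'E'
from kin import *
for nm,g in(("jar",(637,-84,95)),("tray",(560,162,72))):
  for a in (0,25,30,35,40,43,47,50):
    for y in (0,8) if nm=="jar" else (0,16,30):
      T=tool(a,y);p=np.array(g)-51*T[:,2]
      out=[ik(p,T,s) for s in ([.1,.4,-.4,0,-.5,-1.5],[.1,.4,-.4,-3.1,-.3,1.6],[.1,.4,-.4,-1.5,-.3,0])]
      print(nm,a,y,*[(np.round(o[0],2).tolist(),round(float(o[1]),2)) for o in out if o[1]<3])
E
python3 r.py
```

```text
8 ori resid [0. 0. 0. 0. 0. 0. 0. 0.]
K [ -10.8  107.7  541.7   11.6  435.4  168.5 -157.3] resid 14.73925126590467 rows [ 3.4 14.7  7.2  9.2  4.3  4.2  2.3  2.8]
[-0.9  0.4  0.  -0.  -1.2 -0.3] [ 259.7 -568.   291.3] -0.259
jar 0 0 ([0.12, 0.55, -0.11, -0.0, -0.92, -1.69], 0.0) ([0.12, 0.55, -0.11, -0.0, -0.92, -1.69], 0.0)
jar 0 8 ([0.12, 0.55, -0.11, -0.0, -0.92, -1.55], 0.0) ([0.12, 0.55, -0.11, -0.0, -0.92, -1.55], 0.0)
jar 25 0 ([0.14, 0.43, -0.37, 0.17, -0.34, -1.86], 0.0) ([0.14, 0.43, -0.37, 0.17, -0.34, -1.86], 0.0)
jar 25 8 ([0.11, 0.44, -0.36, -0.04, -0.34, -1.51], 0.0) ([0.11, 0.44, -0.36, -0.04, -0.34, -1.51], 0.0) ([0.11, 0.44, -0.36, -0.04, -0.34, -1.51], 0.0)
jar 30 0 ([0.14, 0.42, -0.42, 0.32, -0.22, -2.01], 0.0) ([0.14, 0.42, -0.42, 0.32, -0.22, -2.01], 0.0)
jar 30 8 ([0.11, 0.43, -0.41, -0.07, -0.21, -1.48], 0.0) ([0.11, 0.43, -0.41, -0.07, -0.21, -1.48], 0.0) ([0.11, 0.43, -0.41, -0.07, -0.21, -1.48], 0.0)
jar 35 0
jar 35 8
jar 40 0
jar 40 8
jar 43 0
jar 43 8
jar 47 0
jar 47 8 ([0.11, 0.43, -0.56, -3.04, -0.23, 1.5], 0.0) ([0.11, 0.43, -0.56, -3.04, -0.23, 1.5], 0
[... 498 characters left out ...]
8, -1.6], 0.0) ([0.55, 0.48, -0.29, -0.0, -0.8, -1.6], 0.0) ([0.55, 0.48, -0.29, -0.0, -0.8, -1.6], 0.0)
tray 25 0 ([0.66, 0.39, -0.53, 0.73, -0.4, -2.87], 0.0) ([0.66, 0.39, -0.53, 0.73, -0.4, -2.87], 0.0)
tray 25 16 ([0.61, 0.38, -0.54, 0.53, -0.27, -2.39], 0.0) ([0.61, 0.38, -0.54, 0.53, -0.27, -2.39], 0.0)
tray 25 30 ([0.56, 0.39, -0.53, 0.07, -0.22, -1.68], 0.0) ([0.56, 0.39, -0.53, 0.07, -0.22, -1.68], 0.0)
tray 30 0
tray 30 16 ([0.62, 0.37, -0.59, 0.98, -0.2, -2.84], 0.0) ([0.62, 0.37, -0.59, 0.98, -0.2, -2.84], 0.0)
tray 30 30
tray 35 0
tray 35 16
tray 35 30
tray 40 0
tray 40 16
tray 40 30
tray 43 0
tray 43 16
tray 43 30
tray 47 0
tray 47 16
tray 47 30
tray 50 0
tray 50 16
tray 50 30
```

```bash
sed -i 's/d6,off=k/d6,off,w,v=k/; s/Wr.apply(\[d6,0,0\])/(Wr*R.from_euler("x",q[5])).apply([d6,v,w])/; s/200,-160\]/200,-160,0,0]/' kin.py; python3 t.py | head -3; cat > r.py <<'E'
from kin import *
print("K",K)
for nm,g,aa,yy in(("jar",(637,-84,65),(26,28,30,32),(0,)),("tray",(575,160,42),(22,25,27,30),(0,10,16,22,28,33))):
  for a in aa:
    for y in yy:
      T=tool(a,y);p=np.array(g)-51*T[:,2]
      out=[ik(p,T,s) for s in ([.1,.4,-.4,0,-.5,-1.5],)]
      print(nm,a,y,*[(np.round(o[0],2).tolist(),round(float(o[1]),2)) for o in out ])
for z in (0,22,76,82,102): print("wall front left @z",z,proj("scene",(504,-10,z)),proj("top",(504,-10,z)))
print("roof FL in scene",proj("scene",(617,-10.4,210)),"seen ~(240,174)")
t=cv2.imread("pics/t3full.png");print("col lid top",t[172:206,308].tolist())
for v in (176,185,187,189,191): print(v,plane("top",308,v,119))
E
python3 r.py
```

```text
8 ori resid [0. 0. 0. 0. 0. 0. 0. 0.]
K [   0.   160.6  564.9    0.   421.8  236.8   -0.    -0.  -159.8] resid 3.410605131648481e-13 rows [0. 0. 0. 0. 0. 0. 0. 0.]
[-0.9  0.4  0.  -0.  -1.2 -0.3] [ 259.7 -568.   291.3] -0.259
K [   0.   160.6  564.9    0.   421.8  236.8   -0.    -0.  -159.8]
jar 26 0 ([0.13, 0.46, -0.53, 0.13, -0.16, -1.82], 8.57)
jar 28 0 ([0.12, 0.46, -0.5, 0.01, -0.16, -1.69], 12.86)
jar 30 0 ([0.11, 0.46, -0.47, -0.12, -0.16, -1.55], 16.58)
jar 32 0 ([0.09, 0.45, -0.43, -0.27, -0.16, -1.38], 19.6)
tray 22 0 ([0.47, 0.43, -0.8, 1.09, -0.16, -3.1], 18.8)
tray 22 10 ([0.55, 0.45, -0.69, 0.51, -0.16, -2.43], 18.78)
tray 22 16 ([0.56, 0.45, -0.64, 0.29, -0.16, -2.12], 14.94)
tray 22 22 ([0.55, 0.45, -0.61, 0.15, -0.16, -1.88], 9.6)
tray 22 28 ([0.55, 0.45, -0.58, 0.05, -0.16, -1.67], 3.24)
tray 22 33 ([0.53, 0.45, -0.54, -0.08, -0.2, -1.45], 0.0)
tray 25 0 ([0.47, 0.43, -0.8, 1.09, -0.16, -3.1], 29.29)
tray 25 10 ([0.56, 0.44, -0.66, 0.35, -0.16, -2.28], 28.49)
tray 25 16 ([0.55, 0.45, -0.6, 0.12, -0.16, -1.94], 23.18)
tray 25 22 ([0.54, 0.45, -0.57, -0.03, -0.16, -1.
[... 1139 characters left out ...]
,174)
col lid top [[185, 238, 251], [185, 238, 251], [190, 238, 250], [226, 238, 247], [237, 232, 231], [152, 146, 145], [142, 147, 146], [146, 151, 150], [146, 152, 151], [147, 152, 152], [147, 152, 153], [146, 152, 152], [146, 152, 151], [148, 154, 153], [143, 149, 149], [115, 119, 119], [74, 77, 79], [53, 57, 61], [43, 46, 48], [42, 46, 47], [49, 55, 62], [76, 104, 123], [106, 153, 179], [110, 158, 184], [111, 157, 183], [110, 157, 184], [113, 161, 189], [110, 159, 187], [112, 160, 187], [108, 153, 182], [102, 143, 171], [101, 144, 170], [101, 144, 169], [102, 148, 173]]
176 [641.9 -84.7 119. ]
185 [616.5 -84.6 119. ]
187 [610.9 -84.6 119. ]
189 [605.3 -84.6 119. ]
191 [599.7 -84.5 119. ]
```

The kinematics fit is now exact, with zero residual. The side wall tops out at about z = 76–80, and the jar is at about (638,-85). Slants above about 28° need the wrist flipped (joint 4 near -π), so I'll plan that as a joint-space path and send its poses.

```bash
cat > r.py <<'E'
from kin import *
s2=([.1,.45,-.6,-3.0,-.3,1.5],[.5,.45,-.6,-3.0,-.3,1.5])
for nm,g,aa,yy in(("jar",(638,-85,82),(42,45,48,52),(6,8,10,14)),("tray",(570,160,59),(42,45,48,52),(28,32,35,40))):
  for a in aa:
    for y in yy:
      T=tool(a,y);p=np.array(g)-54*T[:,2]
      o=min([ik(p,T,s) for s in s2],key=lambda o:o[1]);print(nm,a,y,np.round(o[0],2).tolist(),round(float(o[1]),2))
E
python3 r.py
```

```text
jar 42 6 [-0.05, 0.41, -0.33, -0.97, -0.16, -0.5] 6.03
jar 42 8 [-0.04, 0.41, -0.33, -0.93, -0.16, -0.52] 1.57
jar 42 10 [-0.06, 0.41, -0.32, -0.94, -0.19, -0.46] 0.0
jar 42 14 [-0.1, 0.42, -0.3, -1.0, -0.27, -0.33] 0.0
jar 45 6 [-0.1, 0.41, -0.32, -1.17, -0.16, -0.26] 0.51
jar 45 8 [-0.12, 0.41, -0.31, -1.18, -0.2, -0.22] 0.0
jar 45 10 [-0.14, 0.42, -0.3, -1.19, -0.24, -0.17] 0.0
jar 45 14 [-0.17, 0.42, -0.29, -1.19, -0.31, -0.09] 0.0
jar 48 6 [-0.21, 0.42, -0.32, -1.47, -0.23, 0.11] 0.0
jar 48 8 [-0.22, 0.42, -0.31, -1.44, -0.27, 0.11] 0.0
jar 48 10 [-0.23, 0.42, -0.3, -1.42, -0.3, 0.12] 0.0
jar 48 14 [-0.24, 0.43, -0.29, -1.38, -0.36, 0.14] 0.0
jar 52 6 [-0.34, 0.44, -0.36, -1.8, -0.36, 0.53] 0.0
jar 52 8 [-0.34, 0.44, -0.35, -1.74, -0.38, 0.49] 0.0
jar 52 10 [-0.34, 0.44, -0.34, -1.69, -0.4, 0.46] 0.0
jar 52 14 [-0.34, 0.45, -0.32, -1.6, -0.45, 0.42] 0.0
tray 42 28 [0.27, 0.39, -0.41, -1.29, -0.16, -0.12] 2.53
tray 42 32 [0.26, 0.4, -0.4, -1.25, -0.21, -0.11] 0.0
tray 42 35 [0.24, 0.4, -0.39, -1.24, -0.26, -0.06] 0.0
tray 42 40 [0.21, 0.41, -0.37, -1.23, -0.34, 0.01] 0.0
tray 45 28 [0.16, 0.4, -0.41, -1.57, -0.23, 0.24] 0.0
tray 45 32 [0.15, 0.41, -0.4, -1.51, -0.28, 0.23] 0.0
tray 45 35 [0.15, 0.41, -0.39, -1.46, -0.32, 0.22] 0.0
tray 45 40 [0.13, 0.42, -0.38, -1.4, -0.39, 0.23] 0.0
tray 48 28 [0.04, 0.42, -0.46, -1.84, -0.34, 0.59] 0.0
tray 48 32 [0.06, 0.42, -0.43, -1.72, -0.37, 0.51] 0.0
tray 48 35 [0.06, 0.43, -0.42, -1.65, -0.4, 0.47] 0.0
tray 48 40 [0.06, 0.44, -0.39, -1.55, -0.46, 0.43] 0.0
tray 52 28 [-0.06, 0.46, -0.53, -2.06, -0.49, 0.91] 0.0
tray 52 32 [-0.05, 0.46, -0.49, -1.93, -0.5, 0.8] 0.0
tray 52 35 [-0.04, 0.46, -0.47, -1.84, -0.51, 0.74] 0.0
tray 52 40 [-0.02, 0.46, -0.43, -1.71, -0.55, 0.66] 0.0
```

```bash
cat > plan.py <<'E'
from kin import *
def path(qs,n,claw):
    s=telemetry.read_state();R0=R.from_rotvec(s["eef_rot"]);p0=s["ee_pos"];out=[]
    for q in qs:
        x,o=fk(q,K);d=R0.inv().apply(x-p0);r=np.degrees((R0.inv()*o).as_rotvec())
        out.append([round(v) for v in d]+[round(v,1) for v in r]+[claw])
        F,_=rot(q);W=R.from_euler("z",q[0]).apply([0,0,K[1]])+(R.from_euler("z",q[0])*R.from_euler("y",q[1])).apply([0,0,K[2]])+F.apply([K[4],0,0]);Lt=W+(rot(q)[1]*R.from_euler("x",q[5])).apply([0,K[8],0])
        print("tcp",x,"W",W,"Lat",Lt,"tip",x+70*o.as_matrix()[:,2])
    print(str(out).replace(".0,",","))
E
python3 - <<'E'
from plan import *
q0=telemetry.read_state()["joint_pos"];s=[-.25,.45,-.3,-1.6,-.35,.3]
T=tool(50,6);g=np.array([638,-85,86.]);f=g-54*T[:,2];pre=f+110*np.array([-.766,0,.643])
qf,e1=ik(f,T,s);qp,e2=ik(pre,T,s);print(np.round(qf,2),e1,np.round(qp,2),e2)
path([q0+(qp-q0)*k/10 for k in range(1,11)],10,0.1)
path([qf],1,0.1)
E
```

```text
[-0.3  0.4 -0.3 -1.6 -0.3  0.3] 1.4281760727575467e-13 [-0.2  0.2 -0.5 -1.2 -0.2 -0.2] 2.410311280188745e-13
tcp [ 469.  -313.4  296.7] W [ 505.4 -185.5  549.5] Lat [ 443.9 -331.9  531.4] tip [ 476.4 -308.   227.3]
tcp [ 484.4 -278.4  275.1] W [ 499.6 -171.5  539.6] Lat [ 434.7 -313.1  504. ] tip [ 499.1 -268.2  207.5]
tcp [ 497.9 -244.6  257.7] W [ 493.2 -157.7  529.7] Lat [ 424.5 -292.3  477.7] tip [ 519.6 -230.5  192.6]
tcp [ 509.1 -212.9  243.7] W [ 486.1 -144.1  520. ] Lat [ 413.4 -269.6  452.7] tip [ 537.4 -196.1  181.9]
tcp [ 517.8 -184.   232.5] W [ 478.3 -130.9  510.4] Lat [ 401.5 -245.3  429.4] tip [ 552.2 -165.9  174.3]
tcp [ 523.6 -158.4  223.2] W [ 469.9 -117.9  500.8] Lat [ 388.7 -219.6  408. ] tip [ 563.5 -140.3  168.6]
tcp [ 526.4 -136.3  215.2] W [ 460.8 -105.4  491.5] Lat [ 375.3 -192.7  388.5] tip [ 571.  -119.6  163.9]
tcp [ 525.6 -117.6  207.6] W [451.1 -93.1 482.2] Lat [ 361.3 -165.1  371.3] tip [ 574.2 -103.6  159.1]
tcp [ 521.1 -102.1  199.8] W [440.8 -81.3 473.1] Lat [ 346.9 -136.8  356.3] tip [572.6 -91.8 153.5]
tcp [512.6 -89.3 191.4] W [429.9 -69.9 464.2] 
[... 301 characters left out ...]
t64(-11.8), np.float64(-25.6), np.float64(-11.5), 0.1], [-66, 165, 90, np.float64(-12.4), np.float64(-31.5), np.float64(-12.2), 0.1], [-72, 190, 99, np.float64(-12.0), np.float64(-37.0), np.float64(-12.1), 0.1], [-75, 212, 108, np.float64(-10.8), np.float64(-41.7), np.float64(-11.2), 0.1], [-74, 231, 115, np.float64(-8.8), np.float64(-45.6), np.float64(-9.8), 0.1], [-70, 247, 123, np.float64(-6.0), np.float64(-48.4), np.float64(-7.9), 0.1], [-61, 259, 131, np.float64(-2.6), np.float64(-50.0), np.float64(-5.6), 0.1]]
tcp [596.9 -89.3 120.7] W [ 519.  -144.6  389.9] Lat [ 416.5 -108.3  272.9] tip [650.2 -83.7  75.7]
[[-145, 259, 202, np.float64(-2.6), np.float64(-50.0), np.float64(-5.6), 0.1]]
```

Emit:
{"fn": "send_rows", "kwargs": {
  "deltas": [
    [-17,35,26,-4.3,-6.3,-4.2,0.1],
    [-33,70,48,-7.7,-12.8,-7.5,0.1],
    [-46,104,65,-10.2,-19.3,-10,0.1],
    [-57,136,79,-11.8,-25.6,-11.5,0.1],
    [-66,165,90,-12.4,-31.5,-12.2,0.1],
    [-72,190,99,-12,-37,-12.1,0.1],
    [-75,212,108,-10.8,-41.7,-11.2,0.1],
    [-70,247,123,-6,-48.4,-7.9,0.1],
    [-61,259,131,-2.6,-50,-5.6,0.1],
    [-61,259,131,-2.6,-50,-5.6,0.1]
  ]
}}

```text
t: 10.65
ee_pos: [510.5, -88.8, 189.3]
eef_rot: [-0.12, 2.273, 0.057]
wrist_force: [0.0, -0.4, 1.6]
grip_width: 0.901
grasp_force: 0.0
```

```bash
sed -i 's/\[round(v,1) for v in r\]/[float(round(v,1)) for v in r]/' plan.py; python3 - <<'E'
from plan import *
now();q0=telemetry.read_state()["joint_pos"];s=[-.25,.45,-.3,-1.6,-.35,.3];print(np.round(q0,2).tolist())
T=tool(50,6);g=np.array([638,-85,86.]);f=g-54*T[:,2]
qs=[]
for d in (110,90,65,40,20,0):
    q0,e=ik(f+d*np.array([-.766,0,.643]),T,q0);print(e,np.round(q0,2).tolist());qs.append(q0)
path(qs,1,0.1)
a=camera("scene");b=camera("top")
cv2.imwrite("pics/s4.png",np.hstack([cv2.resize(a[130:270,200:340],None,fx=2.8,fy=2.8,interpolation=2),cv2.resize(b[140:280,270:410],None,fx=2.8,fy=2.8,interpolation=2)])[:,:,::-1])
E
```

```text
t 10.65 q [-0.2  0.2 -0.5 -1.2 -0.2 -0.2] ee [510.5 -88.8 189.3] F [ 0.  -0.4  1.6] w 0.9013796888475937 g 0.0
Ztool [ 0.8  0.1 -0.6] Y [-0.1  1.   0. ] grasp pt [549.1 -84.7 156.3]
[-0.16, 0.17, -0.47, -1.22, -0.21, -0.18]
7.199559842722447e-14 [-0.16, 0.17, -0.47, -1.23, -0.22, -0.18]
1.273642096209275e-10 [-0.19, 0.22, -0.44, -1.32, -0.23, -0.07]
1.4610853443791905e-13 [-0.22, 0.28, -0.41, -1.42, -0.25, 0.05]
2.148343609860808e-13 [-0.25, 0.33, -0.38, -1.5, -0.27, 0.16]
2.1724893090157818e-13 [-0.26, 0.38, -0.35, -1.56, -0.28, 0.23]
1.4205878236791716e-13 [-0.27, 0.42, -0.33, -1.62, -0.29, 0.3]
tcp [512.6 -89.3 191.4] W [429.9 -69.9 464.2] Lat [ 332.2 -108.3  343.6] tip [565.9 -83.7 146.4]
tcp [527.9 -89.3 178.6] W [448.4 -87.1 452.9] Lat [ 347.5 -108.3  330.8] tip [581.2 -83.7 133.6]
tcp [547.1 -89.3 162.5] W [ 469.6 -106.1  436.9] Lat [ 366.7 -108.3  314.7] tip [600.4 -83.7 117.5]
tcp [566.2 -89.3 146.4] W [ 489.4 -122.7  419.5] Lat [ 385.8 -108.3  298.6] tip [619.5 -83.7 101.4]
tcp [581.5 -89.3 133.6] W [ 504.4 -134.4  404.9] Lat [ 401.2 -108.3  285.8] tip [634.9 -83.7  88.6]
tcp [596.9 -89.3 120.7] W [ 519.  -144.6  389.9] Lat [ 416.5 -108.3  272.9] tip [650.2 -83.7  75.7]
[[-3, -1, 0, 0.1, -0.4, -0, 0.1], [-3, -2, 20, 0.1, -0.4, -0, 0.1], [-3, -4, 45, 0.1, -0.4, -0, 0.1], [-3, -6, 70, 0.1, -0.4, -0, 0.1], [-3, -8, 90, 0.1, -0.4, -0, 0.1], [-3, -10, 110, 0.1, -0.4, -0, 0.1]]
```

The arm followed the path. Sliding in on the jar and closing.

Emit:
{"fn": "send_rows", "kwargs": {
  "deltas": [
    [-3,-2,20,0,-0.4,0,0.1],
    [-3,-4,45,0,-0.4,0,0.1],
    [-3,-6,70,0,-0.4,0,0.1],
    [-3,-8,90,0,-0.4,0,0.1],
    [-3,-10,110,0,-0.4,0,0.1],
    [-3,-10,110,0,-0.4,0,0.1]
  ]
}}

```text
t: 11.5
ee_pos: [599.8, -92.0, 121.6]
eef_rot: [-0.118, 2.263, 0.055]
wrist_force: [0.1, 0.2, -0.4]
grip_width: 0.899
grasp_force: 0.0
```

Emit:
{"fn": "send_rows", "kwargs": {
  "deltas": [
    [0,0,0,0,0,0,0.6],
    [0,0,0,0,0,0,0.6],
    [0,0,0,0,0,0,0.6],
    [0,0,0,0,0,0,0.6]
  ],
  "grip_force": 25
}}

```text
t: 12.0
ee_pos: [599.3, -91.1, 123.9]
eef_rot: [-0.119, 2.26, 0.054]
wrist_force: [-1.6, -1.7, 3.1]
grip_width: 0.696
grasp_force: 24.9
```

```bash
python3 - <<'E'
from plan import *
np.set_printoptions(precision=2,suppress=True);now();print(telemetry.read_state()["grip_width"]*87)
a=camera("scene");b=camera("top")
cv2.imwrite("pics/s4.png",np.hstack([cv2.resize(a[130:270,200:340],None,fx=2.8,fy=2.8,interpolation=2),cv2.resize(b[140:280,270:410],None,fx=2.8,fy=2.8,interpolation=2)])[:,:,::-1])
E
```

```text
t 12.0 q [-0.27  0.42 -0.32 -1.62 -0.29  0.3 ] ee [599.32 -91.11 123.9 ] F [-1.64 -1.65  3.09] w 0.6960837284201218 g 24.875526956057
Ztool [ 0.77  0.08 -0.64] Y [-0.1   0.99 -0.  ] grasp pt [638.4  -87.06  91.39]
60.55928437255059
```

View pics/s4.png

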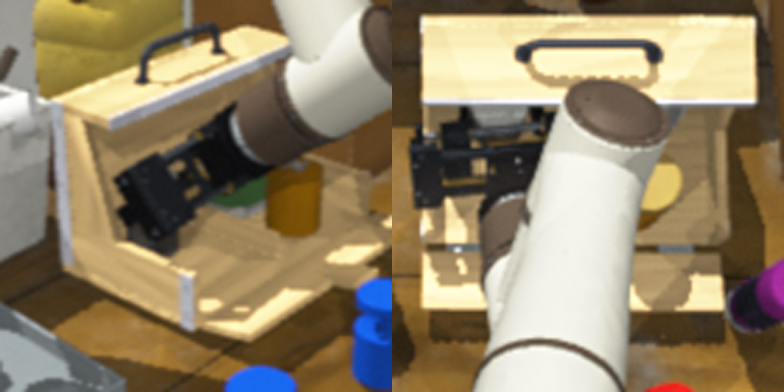

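Jar gripped at 60.6 mm, which matches the 62 mm jar. The tin and tall jar are untouched. Planning the lift-out and the carry to the tray.

```bash
python3 - <<'E'
from plan import *
q0=telemetry.read_state()["joint_pos"]
def tcp(c,yaw): y=np.radians(yaw); return np.array(c,float)+[-39*np.cos(y),-39*np.sin(y),98]
def go(lst):
    global q0;qs=[]
    for c,yaw in lst:
        q0,e=ik(tcp(c,yaw),tool(50,yaw),q0);qs.append(q0);print(round(e,3),np.round(q0,2).tolist())
    path(qs,1,1)
go([((638,-87,30),6),((636,-87,36),6),((615,-87,52),6),((585,-87,78),6),((550,-87,110),6),((535,-70,125),8),((530,-40,130),13),((530,0,130),18),((532,40,130),24),((536,80,130),29)])
go([((545,115,125),34),((556,145,115),38),((565,163,100),40),((565,163,70),40),((565,163,40),40),((565,163,18),40),((565,163,8),40),((565,163,4),40),((565,163,2),40)])
E
```

```text
0.0 [-0.25, 0.41, -0.32, -1.55, -0.27, 0.22]
0.0 [-0.24, 0.39, -0.32, -1.51, -0.26, 0.16]
0.0 [-0.22, 0.34, -0.36, -1.45, -0.25, 0.08]
0.0 [-0.18, 0.25, -0.41, -1.3, -0.23, -0.09]
0.0 [-0.1, 0.14, -0.48, -1.07, -0.18, -0.38]
0.551 [-0.03, 0.09, -0.52, -0.95, -0.16, -0.52]
0.0 [0.01, 0.07, -0.52, -0.96, -0.21, -0.47]
0.0 [0.06, 0.07, -0.52, -0.99, -0.23, -0.43]
0.0 [0.1, 0.08, -0.5, -1.03, -0.28, -0.36]
0.0 [0.16, 0.09, -0.47, -1.04, -0.31, -0.33]
tcp [599.2 -91.1 128. ] W [ 522.2 -133.5  399.8] Lat [ 418.8 -110.   280.2] tip [652.5 -85.5  83. ]
tcp [597.2 -91.1 134. ] W [ 520.3 -125.5  406.9] Lat [ 416.8 -110.   286.2] tip [650.5 -85.5  89. ]
tcp [576.2 -91.1 150. ] W [ 499.  -112.8  424.2] Lat [ 395.8 -110.   302.2] tip [629.5 -85.5 105. ]
tcp [546.2 -91.1 176. ] W [466.1 -85.1 450.1] Lat [ 365.8 -110.   328.2] tip [599.5 -85.5 131. ]
tcp [511.2 -91.1 208. ] W [419.7 -41.7 474. ] Lat [ 330.8 -110.   360.2] tip [564.5 -85.5 163. ]
tcp [496.4 -75.6 222.9] W [393.9 -10.9 481.6] Lat [ 316.6 -101.3  374.8] tip [549.5 -67.9 178. ]
tcp [492.  -48.8 228. ] W [387.9   2.  489.1] Lat [315.3 -
[... 1559 characters left out ...]
] W [510.4  30.6 379.6] Lat [396.2  21.3 268.2] tip [576.2 172.4  71. ]
tcp [535.1 137.9 106. ] W [513.9  22.  366.2] Lat [396.2  21.3 258.2] tip [576.2 172.4  61. ]
tcp [535.1 137.9 102. ] W [515.2  18.6 360.8] Lat [396.2  21.3 254.2] tip [576.2 172.4  57. ]
tcp [535.1 137.9 100. ] W [515.8  17.  358. ] Lat [396.2  21.3 252.2] tip [576.2 172.4  55. ]
[[-34, 192, -115, -21.6, 0.4, -17.9, 1], [-36, 219, -97, -24.6, 0.4, -20.4, 1], [-32, 234, -78, -26.2, 0.4, -21.7, 1], [-9, 234, -59, -26.2, 0.4, -21.7, 1], [14, 235, -40, -26.2, 0.4, -21.7, 1], [31, 235, -26, -26.2, 0.4, -21.7, 1], [39, 235, -20, -26.2, 0.4, -21.7, 1], [42, 235, -17, -26.2, 0.4, -21.7, 1], [44, 235, -16, -26.2, 0.4, -21.7, 1]]
```

```bash
python3 - <<'E'
from plan import *
q0=telemetry.read_state()["joint_pos"]
def tcp(c,yaw): y=np.radians(yaw); return np.array(c,float)+[-39*np.cos(y),-39*np.sin(y),98]
def go(lst):
    global q0;qs=[]
    for c,yaw in lst:
        q0,e=ik(tcp(c,yaw),tool(50,yaw),q0);qs.append(q0);print(round(e,3),np.round(q0,2).tolist())
    path(qs,1,1)
go([((638,-87,30),6),((636,-87,36),6),((615,-87,52),6),((588,-87,76),6),((566,-83,97),8),((555,-65,110),12),((548,-35,115),17),((544,5,120),22),((544,45,120),28),((545,85,120),33)])
E
```

```text
0.0 [-0.25, 0.41, -0.32, -1.55, -0.27, 0.22]
0.0 [-0.24, 0.39, -0.32, -1.51, -0.26, 0.16]
0.0 [-0.22, 0.34, -0.36, -1.45, -0.25, 0.08]
0.0 [-0.18, 0.26, -0.4, -1.31, -0.23, -0.08]
0.0 [-0.15, 0.19, -0.44, -1.19, -0.24, -0.2]
0.0 [-0.12, 0.15, -0.45, -1.13, -0.28, -0.23]
0.0 [-0.09, 0.13, -0.46, -1.13, -0.33, -0.21]
0.0 [-0.02, 0.12, -0.46, -1.11, -0.34, -0.22]
0.0 [0.03, 0.13, -0.45, -1.12, -0.38, -0.18]
0.0 [0.1, 0.14, -0.43, -1.12, -0.4, -0.16]
tcp [599.2 -91.1 128. ] W [ 522.2 -133.5  399.8] Lat [ 418.8 -110.   280.2] tip [652.5 -85.5  83. ]
tcp [597.2 -91.1 134. ] W [ 520.3 -125.5  406.9] Lat [ 416.8 -110.   286.2] tip [650.5 -85.5  89. ]
tcp [576.2 -91.1 150. ] W [ 499.  -112.8  424.2] Lat [ 395.8 -110.   302.2] tip [629.5 -85.5 105. ]
tcp [549.2 -91.1 174. ] W [469.4 -87.1 448.2] Lat [ 368.8 -110.   326.2] tip [602.5 -85.5 129. ]
tcp [527.4 -88.4 195. ] W [443.1 -68.2 467.2] Lat [ 347.8 -113.7  347.2] tip [580.5 -81.  150. ]
tcp [516.9 -73.1 208. ] W [429.5 -53.8 479.3] Lat [ 339.4 -110.8  360.2] tip [569.3 -62.  163. ]
tcp [510.7 -46.4 213. ] W [423.7 -38.5 485. ] Lat [337.3 -99.4 365.2] tip [562.  -30.7 168. ]
tcp [507.8  -9.6 218. ] W [419.6  -7.7 489.7] Lat [339.7 -77.6 370.2] tip [557.6  10.5 173. ]
tcp [509.6  26.7 218. ] W [425.6  13.7 490.7] Lat [349.4 -58.5 370.2] tip [556.9  51.9 173. ]
tcp [512.3  63.8 218. ] W [431.2  41.8 491. ] Lat [360.2 -35.  370.2] tip [557.3  93.  173. ]
[[-3, 0, -3, -0.1, 0.4, 0.1, 1], [-6, 0, -8, -0.1, 0.4, 0.1, 1], [-5, 2, -34, -0.1, 0.4, 0.1, 1], [-7, 5, -70, -0.1, 0.4, 0.1, 1], [-9, 10, -100, -1.6, 0.4, -1.2, 1], [-14, 26, -115, -4.7, 0.4, -3.8, 1], [-15, 54, -121, -8.5, 0.4, -7, 1], [-20, 91, -124, -12.3, 0.4, -10.2, 1], [-24, 126, -119, -17, 0.4, -14, 1], [-28, 163, -114, -20.8, 0.4, -17.2, 1]]
```

Emit:
{"fn": "send_rows", "kwargs": {
  "deltas": [
    [-3,0,-3,0,0,0,1],
    [-6,0,-8,0,0,0,1],
    [-5,2,-34,0,0,0,1],
    [-7,5,-70,0,0.4,0,1],
    [-9,10,-100,-1.6,0.4,-1.2,1],
    [-14,26,-115,-4.7,0.4,-3.8,1],
    [-15,54,-121,-8.5,0.4,-7,1],
    [-20,91,-124,-12.3,0.4,-10.2,1],
    [-24,126,-119,-17,0.4,-14,1],
    [-28,163,-114,-20.8,0.4,-17.2,1]
  ]
}}

```text
t: 13.35
ee_pos: [511.3, 65.3, 216.0]
eef_rot: [-0.653, 2.197, 0.308]
wrist_force: [0.3, 0.4, -2.6]
grip_width: 0.694
grasp_force: 24.9
```

```bash
python3 - <<'E'
from plan import *
np.set_printoptions(precision=2,suppress=True);now();print(telemetry.read_state()["grip_width"]*87)
q0=telemetry.read_state()["joint_pos"]
def tcp(c,yaw): y=np.radians(yaw); return np.array(c,float)+[-39*np.cos(y),-39*np.sin(y),98]
def go(lst):
    global q0;qs=[]
    for c,yaw in lst:
        q0,e=ik(tcp(c,yaw),tool(50,yaw),q0);qs.append(q0)
    path(qs,1,1)
go([((550,118,115),36),((558,145,105),39),((565,163,90),40),((565,163,65),40),((565,163,40),40),((565,163,20),40),((565,163,12),40),((565,163,12),40)])
E
```

```text
t 13.35 q [ 0.1   0.14 -0.43 -1.12 -0.41 -0.16] ee [511.25  65.27 215.98] F [ 0.32  0.43 -2.64] w 0.6937783264737035 g 24.94825128818775
Ztool [ 0.64  0.42 -0.65] Y [-0.55  0.84  0.  ] grasp pt [543.76  86.71 183.04]
60.358714403212204
tcp [518.45  95.08 213.  ] W [440.18  67.11 486.28] Lat [371.72 -11.53 365.19] tip [561.83 126.6  168.  ]
tcp [527.69 120.46 203.  ] W [457.04  82.04 477.09] Lat [386.74   6.32 355.19] tip [569.36 154.2  158.  ]
tcp [535.12 137.93 188.  ] W [472.33  90.36 462.56] Lat [396.19  21.35 340.19] tip [576.2 172.4 143. ]
tcp [535.12 137.93 163.  ] W [487.79  70.58 436.52] Lat [396.19  21.35 315.19] tip [576.2 172.4 118. ]
tcp [535.12 137.93 138.  ] W [501.01  49.52 407.47] Lat [396.19  21.35 290.19] tip [576.2 172.4  93. ]
tcp [535.12 137.93 118.  ] W [509.65  32.32 382.18] Lat [396.19  21.35 270.19] tip [576.2 172.4  73. ]
tcp [535.12 137.93 110.  ] W [512.59  25.45 371.6 ] Lat [396.19  21.35 262.19] tip [576.2 172.4  65. ]
tcp [535.12 137.93 110.  ] W [512.59  25.45 371.6 ] Lat [396.19  21.35 262.19] tip [576.2 172.4  65. ]
[[-12, 21, 19, -2, -0.2, -2, 1], [-18, 37, 42, -4.3, -0.2, -3.9, 1], [-17, 48, 64, -5, -0.2, -4.5, 1], [2, 48, 80, -5, -0.2, -4.5, 1], [21, 47, 96, -5, -0.2, -4.5, 1], [36, 47, 109, -5, -0.2, -4.5, 1], [42, 47, 114, -5, -0.2, -4.5, 1], [42, 47, 114, -5, -0.2, -4.5, 1]]
```

Emit:
{"fn": "send_rows", "kwargs": {
  "deltas": [
    [-12,21,19,-2,-0.2,-2,1],
    [-18,37,42,-4.3,-0.2,-3.9,1],
    [-17,48,64,-5,-0.2,-4.5,1],
    [2,48,80,-5,-0.2,-4.5,1],
    [21,47,96,-5,-0.2,-4.5,1],
    [36,47,109,-5,-0.2,-4.5,1],
    [42,47,114,-5,-0.2,-4.5,1],
    [42,47,114,-5,-0.2,-4.5,1],
    [42,47,114,-5,-0.2,-4.5,1]
  ]
}}

```text
t: 14.48
ee_pos: [537.1, 136.5, 111.7]
eef_rot: [-0.781, 2.156, 0.362]
wrist_force: [0.2, 0.4, -3.0]
grip_width: 0.692
grasp_force: 24.9
```

```bash
python3 - <<'E'
from plan import *
now()
q0=telemetry.read_state()["joint_pos"]
def tcp(c,yaw): y=np.radians(yaw); return np.array(c,float)+[-39*np.cos(y),-39*np.sin(y),98]
qs=[]
for z in (8,5.5,4,3,2):
    q0,e=ik(tcp((565,163,z),40),tool(50,40),q0);qs.append(q0)
path(qs,1,1)
a=camera("scene")
cv2.imwrite("pics/s5.png",cv2.resize(a[190:320,130:320],None,fx=4,fy=4,interpolation=2)[:,:,::-1])
E
```

```text
t 14.475 q [ 0.1  0.4 -0.4 -1.6 -0.5  0.5] ee [537.1 136.5 111.7] F [ 0.2  0.4 -3. ] w 0.6923977868617868 g 24.949019799405505
Ztool [ 0.6  0.5 -0.6] Y [-0.6  0.8 -0. ] grasp pt [567.2 161.5  79. ]
tcp [535.1 137.9 106. ] W [513.9  22.  366.2] Lat [396.2  21.3 258.2] tip [576.2 172.4  61. ]
tcp [535.1 137.9 103.5] W [514.7  19.9 362.8] Lat [396.2  21.3 255.7] tip [576.2 172.4  58.5]
tcp [535.1 137.9 102. ] W [515.2  18.6 360.8] Lat [396.2  21.3 254.2] tip [576.2 172.4  57. ]
tcp [535.1 137.9 101. ] W [515.5  17.8 359.4] Lat [396.2  21.3 253.2] tip [576.2 172.4  56. ]
tcp [535.1 137.9 100. ] W [515.8  17.  358. ] Lat [396.2  21.3 252.2] tip [576.2 172.4  55. ]
[[5, 2, 3, -0.3, 0.1, -0.1, 1], [7, 2, 5, -0.3, 0.1, -0.1, 1], [8, 2, 6, -0.3, 0.1, -0.1, 1], [9, 2, 6, -0.3, 0.1, -0.1, 1], [9, 2, 7, -0.3, 0.1, -0.1, 1]]
```

View pics/s5.png

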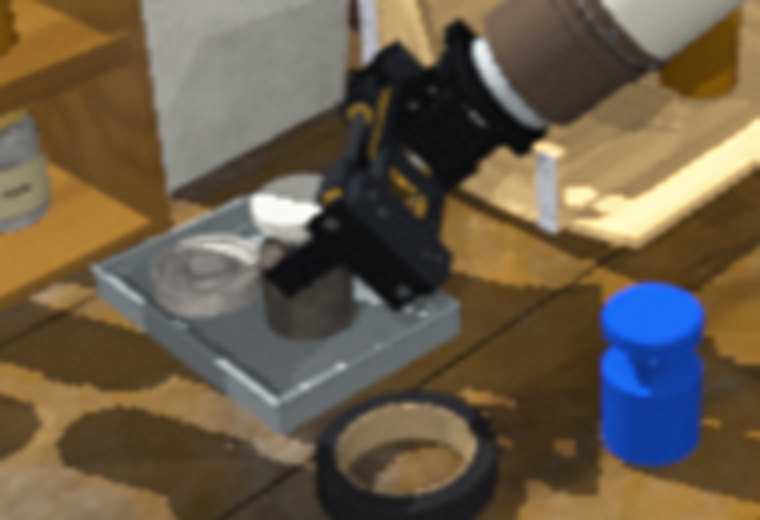

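The jar hangs upright over the free front half of the tray, with the bearing at crop (205,275) untouched. Lowering gently.

Emit:
{"fn": "send_rows", "kwargs": {
  "deltas": [
    [3,0,2,0,0,0,1],
    [5,0,3,0,0,0,1],
    [6,0,5,0,0,0,1],
    [7,0,5,0,0,0,1],
    [8,0,6,0,0,0,1],
    [8,0,6,0,0,0,1]
  ]
}}

```text
t: 15.28
ee_pos: [536.9, 136.0, 101.7]
eef_rot: [-0.78, 2.156, 0.362]
wrist_force: [-0.4, 0.0, -3.2]
grip_width: 0.692
grasp_force: 24.9
```

Emit:
{"fn": "send_rows", "kwargs": {
  "deltas": [
    [1,0,1,0,0,0,1],
    [2,0,1,0,0,0,1],
    [2,0,2,0,0,0,1],
    [2,0,2,0,0,0,1]
  ]
}}

```text
t: 15.78
ee_pos: [537.7, 136.5, 101.0]
eef_rot: [-0.78, 2.151, 0.363]
wrist_force: [-4.5, -4.4, 9.1]
grip_width: 0.696
grasp_force: 24.7
```

Contact, at about 12 N. Releasing and backing out along the tool axis.

Emit:
{"fn": "send_rows", "kwargs": {
  "deltas": [
    [-1,0,-1,0,0,0,0.3],
    [-1,0,-1,0,0,0,0],
    [-1,0,-1,0,0,0,0],
    [-1,0,-1,0,0,0,0],
    [-1,0,-30,0,0,0,0],
    [-1,0,-70,0,0,0,0],
    [-1,0,-110,0,0,0,0],
    [-1,0,-110,0,0,0,0]
  ]
}}

```text
t: 16.77
ee_pos: [472.1, 82.5, 172.3]
eef_rot: [-0.781, 2.152, 0.36]
wrist_force: [-0.4, 0.9, 0.4]
grip_width: 0.999
grasp_force: 0.0
```

```bash
python3 - <<'E'
from plan import *
now();a=camera("scene");b=camera("top")
cv2.imwrite("pics/s6.png",np.hstack([cv2.resize(a[180:330,140:300],None,fx=2.4,fy=2.4,interpolation=2),cv2.resize(b[150:300,180:340],None,fx=2.4,fy=2.4,interpolation=2)])[:,:,::-1])
q0=telemetry.read_state()["joint_pos"];print(np.round(q0,2).tolist())
# back to tool-down above the can
T=tool(0,0);p=np.array([452,-350,310.])
qe,e=ik(p,T,[-.4,.3,-.1,0,-1.2,-1.2]);print(e,np.round(qe,2).tolist())
path([q0+(qe-q0)*k/10 for k in range(1,11)],10,0)
E
```

```text
t 16.775 q [ 0.   0.2 -0.5 -1.4 -0.5  0.2] ee [472.1  82.5 172.3] F [-0.4  0.9  0.4] w 0.9987213342793482 g 0.0
Ztool [ 0.6  0.5 -0.6] Y [-0.6  0.8 -0. ] grasp pt [502.4 107.4 139.8]
[0.0, 0.2, -0.5, -1.36, -0.52, 0.25]
1.6230351877900013e-13 [-0.38, 0.28, -0.1, 0.0, -1.19, -1.2]
tcp [481.9  52.2 175.8] W [446.7 -16.1 451. ] Lat [351.3 -67.  333.3] tip [520.5  87.5 129.3]
tcp [488.6  17.9 181.5] W [458.6 -33.8 460.8] Lat [ 369.  -101.7  347.2] tip [524.   53.2 132.5]
tcp [492.9 -20.  188.1] W [469.4 -52.5 470.9] Lat [ 385.4 -136.4  364. ] tip [524.7  14.4 136.1]
tcp [494.9 -61.2 196.2] W [479.1 -72.  481.2] Lat [ 400.3 -170.9  383.5] tip [522.9 -28.8 140.8]
tcp [ 494.4 -105.5  206.4] W [487.5 -92.2 491.7] Lat [ 413.5 -204.7  405.6] tip [518.3 -76.1 147.5]
tcp [ 491.4 -152.3  219.4] W [ 494.8 -113.   502.4] Lat [ 425.  -237.4  430.2] tip [ 511.  -127.1  157.1]
tcp [ 485.7 -201.   235.8] W [ 500.7 -134.5  513.2] Lat [ 434.6 -268.6  456.9] tip [ 500.8 -181.   170.5]
tcp [ 477.3 -250.8  256.1] W [ 505.4 -156.4  524.3] Lat [ 442.2 -298.   485.5] tip [ 487.6 -236.9  188.3]
tcp [ 466.  -300.9  280.8] W [ 508.7 -178.7  535.4] Lat [ 448.  -325.2  515.6] tip [ 471.4 -293.7  211.4]
tcp [ 452. -350.  310.] W [ 510.6 -201.3  546.8] Lat [ 452.  -350.   546.8] tip [ 452. -350.  240.]
[[4, -29, -13, -2.1, 1.9, 2.1, 0], [11, -60, -30, -3.7, 4.9, 4.5, 0], [19, -92, -50, -4.6, 8.7, 7.2, 0], [29, -125, -74, -4.8, 13.3, 10.3, 0], [39, -159, -102, -4, 18.5, 13.8, 0], [50, -193, -136, -2.1, 24.2, 17.7, 0], [60, -227, -173, 0.9, 30.2, 22, 0], [69, -260, -216, 5.1, 36.4, 26.7, 0], [76, -291, -263, 10.5, 42.4, 31.8, 0], [81, -320, -314, 17.2, 48.2, 37.2, 0]]
```

View pics/s6.png

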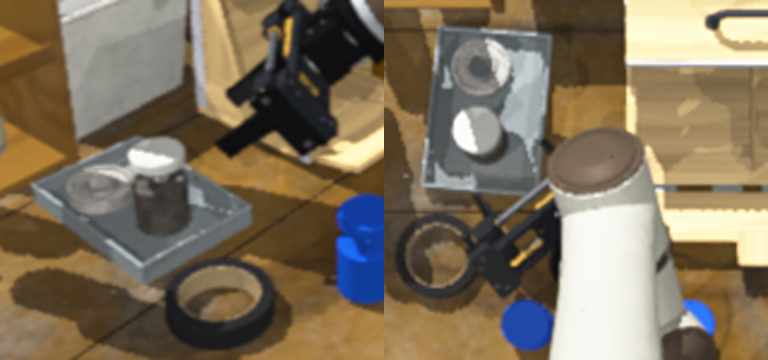

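The jar stands upright on the tray floor in front of the bearing, and the tape and bearing are undisturbed. Heading back to the can, with extra clearance.

```bash
python3 - <<'E'
from plan import *
q0=telemetry.read_state()["joint_pos"];print("jar lid",plane("top",180+(477-384)/2.4,150+132/2.4,96))
qe,e=ik(np.array([452,-350,345.]),tool(0,0),[-.4,.3,-.1,0,-1.2,-1.2])
path([q0+(qe-q0)*k/9 for k in range(1,10)],10,0)
E
```

```text
jar lid [564.5 162.6  96. ]
tcp [485.   50.1 180.2] W [449.1 -18.  455.3] Lat [355.4 -70.9 337.1] tip [523.3  85.9 133.8]
tcp [493.7  12.3 190.2] W [462.9 -38.1 469.7] Lat [ 376.6 -109.7  355.9] tip [528.4  48.4 141.2]
tcp [499.  -30.4 201.4] W [475.1 -59.2 484.6] Lat [ 395.7 -148.6  378.6] tip [529.6   4.6 149. ]
tcp [500.9 -77.6 214.7] W [485.6 -81.3 499.9] Lat [ 412.3 -187.   405. ] tip [527.1 -45.3 158.4]
tcp [ 499.2 -128.8  231. ] W [ 494.4 -104.3  515.6] Lat [ 426.3 -224.3  435. ] tip [ 520.8 -100.5  170.7]
tcp [ 493.7 -182.9  251.5] W [ 501.3 -127.9  531.7] Lat [ 437.2 -259.8  468.2] tip [ 510.3 -160.2  187.4]
tcp [ 484.  -238.9  276.9] W [ 506.3 -152.   548.1] Lat [ 445.1 -293.   504.1] tip [ 495.5 -222.9  209.7]
tcp [ 470.2 -295.2  307.9] W [ 509.4 -176.6  564.8] Lat [ 450.  -323.2  542.2] tip [ 476.2 -286.9  238.7]
tcp [ 452. -350.  345.] W [ 510.6 -201.3  581.8] Lat [ 452.  -350.   581.8] tip [ 452. -350.  275.]
[[0, -33, -15, -2.6, 1.8, 2.1, 0], [4, -68, -35, -4.5, 4.9, 4.6, 0], [10, -104, -60, -5.6, 9.3, 7.5, 0], [18, -142, -90, -5.5, 14.8, 10.9, 0], [28, -180, -127, -4.1, 21, 15, 0], [37, -218, -170, -1.2, 27.7, 19.6, 0], [45, -255, -219, 3.3, 34.7, 24.9, 0], [51, -290, -275, 9.4, 41.6, 30.8, 0], [54, -320, -336, 17.2, 48.2, 37.2, 0]]
```

Emit:
{"fn": "send_rows", "kwargs": {
  "deltas": [
    [0,-33,-15,-2.6,1.8,2.1,0],
    [4,-68,-35,-4.5,4.9,4.6,0],
    [10,-104,-60,-5.6,9.3,7.5,0],
    [18,-142,-90,-5.5,14.8,10.9,0],
    [28,-180,-127,-4.1,21,15,0],
    [37,-218,-170,-1.2,27.7,19.6,0],
    [45,-255,-219,3.3,34.7,24.9,0],
    [51,-290,-275,9.4,41.6,30.8,0],
    [54,-320,-336,17.2,48.2,37.2,0],
    [54,-320,-336,17.2,48.2,37.2,0]
  ]
}}

```text
t: 18.12
ee_pos: [453.0, -351.5, 345.1]
eef_rot: [-0.002, -3.14, 0.001]
wrist_force: [0.3, 0.7, -0.2]
grip_width: 1.004
grasp_force: 0.0
```

```bash
python3 - <<'E'
from h import *
now(); rows([((452,-349.5,280),0,0),((452,-349.5,162),0,0)])
E
```

```text
t 18.125 q [-0.4  0.3 -0.   0.  -1.3 -1.2] ee [ 453.  -351.5  345.1] F [ 0.3  0.7 -0.2] w 1.004211698676542 g 0.0
Ztool [-0. -0. -1.] Y [ 0.  1. -0.] grasp pt [ 452.9 -351.5  294.1]
[1.0, 2.0, 14.0] [-0.0, -0.1, -0.1] tcp [ 452.  -349.5  331. ]
[1.0, 2.0, 132.0] [-0.0, -0.1, -0.1] tcp [ 452.  -349.5  213. ]
```

Dropping onto the can and gripping it.

Emit:
{"fn": "send_rows", "kwargs": {
  "deltas": [
    [1,2,40,0,0,0,0],
    [1,2,85,0,0,0,0],
    [1,2,120,0,0,0,0],
    [1,2,132,0,0,0,0],
    [1,2,132,0,0,0,1],
    [1,2,132,0,0,0,1],
    [1,2,132,0,0,0,1],
    [1,2,132,0,0,0,1],
    [1,2,132,0,0,0,1],
    [1,2,132,0,0,0,1]
  ],
  "grip_force": 30
}}

```text
t: 19.38
ee_pos: [451.2, -348.3, 213.9]
eef_rot: [0.001, -3.141, 0.002]
wrist_force: [0.1, -0.9, 3.0]
grip_width: 0.594
grasp_force: 30.0
```

```bash
python3 - <<'E'
from h import *
now(); rows([((453,-350,330),0,0),((553,-90,330),0,0),((553,-90,200),0,0),((553,-90,189),0,0)])
E
```

```text
t 19.375 q [-0.4  0.4 -0.2  0.  -1.  -1.2] ee [ 451.2 -348.3  213.9] F [ 0.1 -0.9  3. ] w 0.5944313479413238 g 30.000502791954204
Ztool [-0. -0. -1.] Y [-0.  1. -0.] grasp pt [ 451.1 -348.3  162.9]
[-2.0, -2.0, -167.0] [-0.1, -0.0, 0.0] tcp [ 453. -350.  381.]
[-102.0, 258.0, -167.0] [-0.1, -0.0, 0.0] tcp [553. -90. 381.]
[-102.0, 258.0, -37.0] [-0.1, -0.0, 0.0] tcp [553. -90. 251.]
[-102.0, 258.0, -26.0] [-0.1, -0.0, 0.0] tcp [553. -90. 240.]
```

Emit:
{"fn": "send_rows", "kwargs": {
  "deltas": [
    [0,0,-50,0,0,0,1],
    [0,0,-105,0,0,0,1],
    [0,0,-160,0,0,0,1],
    [-15,35,-167,0,0,0,1],
    [-35,85,-167,0,0,0,1],
    [-57,140,-167,0,0,0,1],
    [-78,195,-167,0,0,0,1],
    [-95,240,-167,0,0,0,1],
    [-102,258,-167,0,0,0,1],
    [-102,258,-160,0,0,0,1]
  ]
}}

```text
t: 20.62
ee_pos: [553.1, -88.8, 371.7]
eef_rot: [0.003, -3.138, -0.001]
wrist_force: [0.2, 0.2, -3.1]
grip_width: 0.596
grasp_force: 30.0
```

```bash
python3 - <<'E'
from h import *
now(); rows([((553,-90,200),0,0),((553,-90,189),0,0)])
E
```

```text
t 20.625 q [ 0.1  0.2 -0.  -0.  -1.3 -1.7] ee [553.1 -88.8 371.7] F [ 0.2  0.2 -3.1] w 0.5958402459789911 g 29.9895373522304
Ztool [-0.  0. -1.] Y [-0.  1.  0.] grasp pt [553.  -88.8 320.7]
[-0.0, -1.0, 121.0] [0.0, -0.2, 0.1] tcp [553. -90. 251.]
[-0.0, -1.0, 132.0] [0.0, -0.2, 0.1] tcp [553. -90. 240.]
```

Emit:
{"fn": "send_rows", "kwargs": {
  "deltas": [
    [0,-1,40,0,0,0,1],
    [0,-1,80,0,0,0,1],
    [0,-1,112,0,0,0,1],
    [0,-1,124,0,0,0,1],
    [0,-1,128,0,0,0,1],
    [0,-1,130,0,0,0,1],
    [0,-1,131,0,0,0,1],
    [0,-1,131,0,0,0,1]
  ]
}}

```text
t: 21.62
ee_pos: [553.0, -90.9, 242.5]
eef_rot: [0.001, -3.141, -0.0]
wrist_force: [-1.1, -0.2, -4.9]
grip_width: 0.59
grasp_force: 30.0
```

Emit:
{"fn": "send_rows", "kwargs": {
  "deltas": [
    [0,0,1,0,0,0,1],
    [0,0,2,0,0,0,1],
    [0,0,2,0,0,0,1],
    [0,0,2,0,0,0,1]
  ]
}}

```text
t: 22.12
ee_pos: [552.9, -90.9, 240.0]
eef_rot: [0.001, -3.14, -0.0]
wrist_force: [0.2, 0.2, -2.4]
grip_width: 0.595
grasp_force: 30.0
```

On the floor height (240). Releasing, then rising clear.

Emit:
{"fn": "send_rows", "kwargs": {
  "deltas": [
    [0,0,0,0,0,0,0.2],
    [0,0,0,0,0,0,0],
    [0,0,0,0,0,0,0],
    [0,0,0,0,0,0,0],
    [0,0,-30,0,0,0,0],
    [0,0,-70,0,0,0,0],
    [0,0,-90,0,0,0,0],
    [0,0,-90,0,0,0,0]
  ]
}}

```text
t: 23.12
ee_pos: [553.5, -90.9, 331.6]
eef_rot: [-0.001, 3.139, 0.001]
wrist_force: [1.1, -0.2, -0.1]
grip_width: 0.998
grasp_force: 0.0
```

```bash
python3 - <<'E'
from h import *
now();s=camera("scene");t=camera("top");cv2.imwrite("pics/s7.png",s[:,:,::-1]);cv2.imwrite("pics/t7.png",t[:,:,::-1])
h=cv2.cvtColor(s,cv2.COLOR_RGB2HSV);m=cv2.inRange(h,(140,100,40),(165,255,255))
n,l,st,c=cv2.connectedComponentsWithStats(m[130:260,240:420]);print([(st[i]+[240,130,0,0,0],c[i]+[240,130]) for i in range(1,n) if st[i][4]>20])
rows([((427,-164,240),0,0),((427,-164,24),0,0)],ahead=61)
E
```

```text
t 23.125 q [ 0.1  0.2 -0.1 -0.  -1.2 -1.7] ee [553.5 -90.9 331.6] F [ 1.1 -0.2 -0.1] w 0.9979587910851025 g 0.0
Ztool [ 0.  0. -1.] Y [-0.  1.  0.] grasp pt [553.7 -90.9 280.6]
[(array([268, 161,  20,  25, 450]), array([277.3, 172.7])), (array([269, 217,  17,   8, 101]), array([277.2, 220.9]))]
[125.0, -73.0, 28.0] [0.0, -0.2, -0.0] tcp [ 427. -164.  301.]
[125.0, -73.0, 244.0] [0.0, -0.2, -0.0] tcp [ 427. -164.   85.]
```

The can is upright, with cap and base bands both at column 277. Now to the tab of the lowered flap.

Emit:
{"fn": "send_rows", "kwargs": {
  "deltas": [
    [60,-35,0,0,0,0,0.2],
    [110,-64,0,0,0,0,0.2],
    [125,-72,20,0,0,0,0.2],
    [125,-72,80,0,0,0,0.2],
    [125,-72,140,0,0,0,0.2],
    [125,-72,195,0,0,0,0.2],
    [125,-72,225,0,0,0,0.2],
    [125,-72,235,0,0,0,0.2],
    [125,-72,235,0,0,0,0.2]
  ],
  "grip_force": 15
}}

```text
t: 24.35
ee_pos: [427.3, -162.9, 94.6]
eef_rot: [0.001, -3.138, 0.0]
wrist_force: [0.3, -0.4, 0.6]
grip_width: 0.802
grasp_force: 0.0
```

```bash
python3 - <<'E'
from h import *
now(); rows([((427,-163,24),0,0)],ahead=61)
E
```

```text
t 24.35 q [-0.   0.4 -0.6  0.  -0.6 -1.6] ee [ 427.3 -162.9   94.6] F [ 0.3 -0.4  0.6] w 0.801514920884632 g 0.0
Ztool [-0. -0. -1.] Y [-0.  1. -0.] grasp pt [ 427.1 -162.9   43.6]
[0.0, -0.0, 10.0] [-0.0, -0.2, 0.0] tcp [ 427. -163.   85.]
```

Emit:
{"fn": "send_rows", "kwargs": {
  "deltas": [
    [0,0,6,0,0,0,0.2],
    [0,0,10,0,0,0,0.2],
    [0,0,10,0,0,0,1],
    [0,0,10,0,0,0,1],
    [0,0,10,0,0,0,1],
    [0,0,10,0,0,0,1]
  ]
}}

```text
t: 25.1
ee_pos: [427.5, -162.6, 85.1]
eef_rot: [-0.0, -3.14, -0.001]
wrist_force: [-0.7, 3.9, 1.4]
grip_width: 0.449
grasp_force: 15.0
```

```bash
cat > flap.py <<'E'
from plan import *
np.set_printoptions(precision=2,suppress=True);now();np.set_printoptions(precision=1,suppress=True)
s=telemetry.read_state();q0=s["joint_pos"];H=np.array([504.,s["ee_pos"][1],22]);qs=[]
for th,sl in((75,5),(60,10),(45,15),(30,20),(15,24),(7,26),(0,26),(-1,26)):
    t=np.radians(th);p=H+77*np.array([-np.sin(t),0,np.cos(t)])+4*np.array([np.cos(t),0,np.sin(t)])
    T=tool(sl,0);q0,e=ik(p-61*T[:,2],T,q0);qs.append(q0);print(th,round(e,2),np.round(q0,2).tolist())
path(qs,1,1)
E
python3 flap.py
```

```text
t 25.1 q [-0.01  0.39 -0.65 -0.   -0.54 -1.56] ee [ 427.55 -162.59   85.15] F [-0.66  3.95  1.39] w 0.44923935961257955 g 15.00048452988267
Ztool [-0.  0. -1.] Y [0. 1. 0.] grasp pt [ 427.47 -162.56   34.15]
75 0.0 [-0.01, 0.32, -0.68, -0.0, -0.49, -1.56]
60 0.0 [-0.01, 0.27, -0.7, -0.0, -0.43, -1.56]
45 0.0 [-0.01, 0.23, -0.71, -0.01, -0.36, -1.56]
30 0.0 [-0.01, 0.22, -0.73, -0.01, -0.28, -1.55]
15 0.0 [-0.01, 0.22, -0.72, -0.01, -0.21, -1.55]
7 0.0 [-0.01, 0.23, -0.72, -0.02, -0.17, -1.54]
0 0.0 [-0.01, 0.24, -0.7, -0.02, -0.17, -1.55]
-1 0.0 [-0.01, 0.24, -0.7, -0.02, -0.18, -1.55]
tcp [ 425.3 -162.6  106.6] W [406.   -2.8 342.5] Lat [ 404.7 -162.6  342.4] tip [ 431.4 -162.6   36.8]
tcp [ 428.7 -162.6  124. ] W [389.2  -2.8 357.5] Lat [ 387.6 -162.6  357.2] tip [ 440.9 -162.6   55.1]
tcp [ 436.6 -162.6  138.2] W [377.2  -2.8 367.4] Lat [ 375.3 -162.6  366.9] tip [ 454.7 -162.6   70.6]
tcp [ 448.1 -162.6  148. ] W [369.6  -2.8 371.4] Lat [ 367.1 -162.6  370.5] tip [ 472.  -162.6   82.2]
tcp [ 463.1 -162.6  153.1] W [370.   -2.8 370.8] Lat [ 366.8 -162.6  369.4] tip [ 491.6 -162.6   89.2]
tcp [ 471.8 -162.6  153.7] W [371.9  -2.8 368.4] Lat [ 368.1 -162.6  366.5] tip [ 502.5 -162.6   90.8]
tcp [ 481.3 -162.6  153.8] W [381.1  -2.8 368.4] Lat [ 377.5 -162.6  366.6] tip [ 511.9 -162.6   90.9]
tcp [ 482.6 -162.6  153.7] W [382.4  -2.8 368.3] Lat [ 378.8 -162.6  366.5] tip [ 513.3 -162.6   90.8]
[[2, 0, -21, 0, -5.1, -0, 1], [-1, 0, -39, 0, -10.1, -0, 1], [-9, 0, -53, 0, -15.1, -0, 1], [-20, 0, -63, 0, -20.1, -0, 1], [-35, 0, -68, 0, -24.1, -0, 1], [-44, 0, -69, 0, -26.1, -0, 1], [-54, 0, -69, 0, -26.1, -0, 1], [-55, 0, -69, 0, -26.1, -0, 1]]
```

Tab gripped, 39 mm wide. Swinging it up along the arc.

Emit:
{"fn": "send_rows", "kwargs": {
  "deltas": [
    [1,0,-10,0,-2.5,0,1],
    [2,0,-21,0,-5,0,1],
    [-1,0,-39,0,-10,0,1],
    [-9,0,-53,0,-15,0,1],
    [-20,0,-63,0,-20,0,1],
    [-35,0,-68,0,-24,0,1],
    [-44,0,-69,0,-26,0,1],
    [-50,0,-69,0,-26,0,1],
    [-54,0,-69,0,-26,0,1],
    [-54,0,-69,0,-26,0,1]
  ]
}}

```text
t: 26.35
ee_pos: [479.1, -162.7, 153.1]
eef_rot: [0.0, 2.694, 0.001]
wrist_force: [-3.6, 4.4, -0.0]
grip_width: 0.46
grasp_force: 15.0
```

```bash
python3 - <<'E'
from h import *
np.set_printoptions(precision=2,suppress=True);now()
s=camera("scene");t=camera("top");cv2.imwrite("pics/s8.png",s[:,:,::-1]);cv2.imwrite("pics/t8.png",t[:,:,::-1])
E
```

```text
t 26.35 q [-0.01  0.24 -0.7  -0.02 -0.18 -1.54] ee [ 479.13 -162.71  153.13] F [-3.57  4.36 -0.02] w 0.46042393259143294 g 14.999303252552636
Ztool [ 0.43  0.   -0.9 ] Y [0. 1. 0.] grasp pt [ 501.18 -162.68  107.15]
```

Emit:
{"fn": "send_rows", "kwargs": {
  "deltas": [
    [-2,0,1,0,0,0,1],
    [-4,0,2,0,0,0,1],
    [-5,0,3,0,0,0,1],
    [-5,0,3,0,0,0,1]
  ]
}}

```text
t: 26.95
ee_pos: [482.0, -162.8, 152.5]
eef_rot: [0.002, 2.699, 0.001]
wrist_force: [-17.5, 7.3, 13.8]
grip_width: 0.456
grasp_force: 15.0
```

The end stop is reached: force rose to 17 N. Releasing and retracting.

Emit:
{"fn": "send_rows", "kwargs": {
  "deltas": [
    [0,0,0,0,0,0,0.3],
    [0,0,0,0,0,0,0.3],
    [0,0,0,0,0,0,0.3],
    [0,0,-25,0,0,0,0.3],
    [0,0,-60,0,0,0,0.3],
    [0,0,-100,0,0,0,0.3],
    [0,0,-150,0,0,0,0.3],
    [0,0,-150,0,0,0,0.3]
  ]
}}

```text
t: 27.95
ee_pos: [422.7, -163.2, 292.8]
eef_rot: [-0.001, 2.68, -0.001]
wrist_force: [0.4, -0.0, -0.5]
grip_width: 0.696
grasp_force: 0.0
```

```bash
python3 - <<'E'
from h import *
now();s=camera("scene");t=camera("top");cv2.imwrite("pics/s9.png",s[:,:,::-1]);cv2.imwrite("pics/t9.png",t[:,:,::-1])
s0=cv2.imread("pics/scene0.png");s9=cv2.imread("pics/s9.png")
d=cv2.absdiff(s0,s9).max(2);m=(d>40).astype(np.uint8);m=cv2.morphologyEx(m,2,np.ones((2,2)))
n,l,st,c=cv2.connectedComponentsWithStats(m);print([(st[i].tolist()) for i in range(1,n) if st[i][4]>20])
# tab location by template match against the first picture
T=s0[192:218,296:318];
for nm,box in(("tab",(296,192,318,218)),("flap left end",(262,222,290,250)),("can",(262,158,292,205)),("tall",(294,168,318,205)),("tin",(284,170,298,205)),("bearing",(165,245,205,275)),("tape",(205,285,258,328))):
    x0,y0,x1,y1=box;R_=s9[y0-10:y1+10,x0-10:x1+10];r=cv2.matchTemplate(R_,s0[y0:y1,x0:x1],5);_,v,_,p=cv2.minMaxLoc(r);print(nm,"shift",p[0]-10,p[1]-10,round(v,3))
print("tab inner/outer sens: px per 6mm",proj("scene",(508,-162,112))-proj("scene",(502,-162,112)))
E
```

```text
t 27.95 q [-0.  -0.1 -0.6 -0.  -0.6 -1.6] ee [ 422.7 -163.2  292.8] F [ 0.4 -0.  -0.5] w 0.6957914769808581 g 0.0
Ztool [ 0.4 -0.  -0.9] Y [-0.  1. -0.] grasp pt [ 445.4 -163.2  247.1]
[[307, 0, 253, 395, 41388], [451, 0, 14, 18, 170], [511, 0, 17, 10, 97], [479, 3, 15, 12, 113], [477, 43, 15, 12, 70], [376, 52, 16, 5, 32], [318, 86, 14, 6, 36], [453, 138, 8, 4, 24], [268, 187, 5, 41, 93], [245, 191, 21, 32, 555], [342, 205, 17, 7, 69], [367, 216, 8, 4, 24], [274, 218, 15, 8, 30], [364, 227, 9, 16, 109], [194, 238, 26, 43, 774], [523, 258, 19, 56, 222], [385, 297, 5, 6, 21], [37, 306, 13, 8, 48], [448, 309, 33, 26, 374], [515, 313, 12, 5, 28], [503, 319, 55, 25, 744], [462, 394, 80, 26, 1599]]
tab shift 0 0 0.962
flap left end shift 0 0 0.981
can shift 1 -1 0.977
tall shift 0 0 0.976
tin shift 1 0 0.964
bearing shift 4 -8 0.503
tape shift 0 0 0.988
tab inner/outer sens: px per 6mm [-1.7 -0.6]
```

All items match their starting image positions, and the bearing match is only disturbed by the jar now beside it. To be sure the flap is fully shut, I'll press the tab once from outside with closed fingers.

```bash
python3 - <<'E'
from h import *
rows([((478,-163,110),26,0),((480,-163,97),26,0),((492,-163,97),26,0),((495,-163,97),26,0),((498,-163,97),26,0)],ahead=70)
E
```

```text
[28.0, -0.0, 115.0] [0.0, -0.0, -0.0] tcp [ 447.3 -163.   172.9]
[32.0, -0.0, 128.0] [0.0, -0.0, -0.0] tcp [ 449.3 -163.   159.9]
[21.0, -0.0, 133.0] [0.0, -0.0, -0.0] tcp [ 461.3 -163.   159.9]
[18.0, -0.0, 134.0] [0.0, -0.0, -0.0] tcp [ 464.3 -163.   159.9]
[16.0, -0.0, 136.0] [0.0, -0.0, -0.0] tcp [ 467.3 -163.   159.9]
```

Emit:
{"fn": "send_rows", "kwargs": {
  "deltas": [
    [15,0,40,0,0,0,1],
    [28,0,80,0,0,0,1],
    [28,0,115,0,0,0,1],
    [32,0,128,0,0,0,1],
    [32,0,128,0,0,0,1],
    [26,0,130,0,0,0,1],
    [21,0,133,0,0,0,1],
    [18,0,134,0,0,0,1],
    [16,0,135,0,0,0,1],
    [16,0,135,0,0,0,1]
  ]
}}

```text
t: 29.3
ee_pos: [465.9, -163.0, 160.0]
eef_rot: [0.0, 2.69, 0.0]
wrist_force: [-2.6, -0.2, 1.7]
grip_width: 0.005
grasp_force: 1.2
```

Emit:
{"fn": "send_rows", "kwargs": {
  "deltas": [
    [-2,0,1,0,0,0,1],
    [-4,0,2,0,0,0,1],
    [-4,0,2,0,0,0,1]
  ]
}}

```text
t: 29.68
ee_pos: [467.1, -163.1, 158.5]
eef_rot: [0.002, 2.698, 0.001]
wrist_force: [-11.9, 0.5, 9.5]
grip_width: 0.002
grasp_force: 5.9
```

Firm stop: 12 N over 1 mm, so the flap is shut. Backing away and handing in.

Emit:
{"fn": "send_rows", "kwargs": {
  "deltas": [
    [10,0,-10,0,0,0,1],
    [15,0,-50,0,0,0,1],
    [20,0,-110,0,0,0,1],
    [20,0,-150,0,0,0,1],
    [20,0,-150,0,0,0,1],
    [20,0,-150,0,0,0,1],
    [20,0,-150,0,0,0,1]
  ]
}}

```text
t: 30.55
ee_pos: [387.4, -162.9, 284.8]
eef_rot: [-0.0, 2.692, 0.0]
wrist_force: [-0.4, 0.3, 0.4]
grip_width: 0.004
grasp_force: 0.0
```

```bash
python3 - <<'E'
from h import *
now();s9=camera("scene");s9=s9[:,:,::-1].copy();s0=cv2.imread("pics/scene0.png");sj=cv2.imread("pics/s9.png")
for nm,ref,box in(("tab",s0,(296,192,318,218)),("can",s0,(262,158,292,205)),("tall",s0,(294,168,318,205)),("tin",s0,(284,170,298,205)),("jar",sj,(190,235,222,285)),("tape",s0,(205,285,258,328))):
    x0,y0,x1,y1=box;r=cv2.matchTemplate(s9[y0-10:y1+10,x0-10:x1+10],ref[y0:y1,x0:x1],5);_,v,_,p=cv2.minMaxLoc(r);print(nm,p[0]-10,p[1]-10,round(v,3))
print(manip.close_job())
E
```

```text
t 30.55 q [-0.  -0.1 -0.7 -0.  -0.6 -1.6] ee [ 387.4 -162.9  284.8] F [-0.4  0.3  0.4] w 0.0039620793807160345 g 0.0
Ztool [ 0.4  0.  -0.9] Y [-0.  1.  0.] grasp pt [ 409.5 -162.9  238.9]
tab 0 0 0.962
can 1 -1 0.978
tall 0 0 0.975
tin 1 0 0.967
jar 0 0 0.995
tape 0 0 0.988
the job is handed in; nothing more can be done
None
```

I handed the job in at about 31 s (no verdict was returned): the short jar stands upright in the tray in front of the bearing, the spray can is back upright at the front of the left lane, and the flap is pressed shut against its stop.

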